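# Set out a thread kit on the kit board

## Robot

A 6-joint arm with a two-finger parallel gripper is mounted at the origin on the work surface. World frame = base frame: x ahead of the robot, y to its left, z up, the work surface at z = 0. Lengths are in m, angles in rad, forces in N, time in s.
With the tool pointing down it reaches from about 0.25 to 0.725 m from the base axis. Payload 4 kg.
Tool frame: the origin (TCP) lies on the mounting face of the last link; the fingertips stand 173 mm ahead of it and the grasp point (between the pads) lies 155 mm ahead of it (ctrl.grasp_offset is the distance from the TCP to the grasp point, in m); z points along the fingers, y is the direction in which the jaws open and shut (so a half turn about z gives the same grasp; the last joint's range is limited). The gripper opens to 85 mm and grips with 20 to 120 N. Pads are 22 mm wide; open, the fingers measure 114 mm over their backs; the gripper's body (76 mm by 85 mm) begins 54 mm behind the grasp point. The pads swing forward as they close: fully open they stand 13 mm farther back than shut.
Start: joints at [-1.262, 0.241, 0.005, 1.335, 0, 1.571], TCP at [0.152, -0.476, 0.405] pointing down, gripper open.
Joint ranges: [-2.72, 2.72], [-1.05, 1.87], [-1.09, 1.28], [-1.99, 2.15], [-1.42, 1.44], [-3.14, 3.14]. Speed limits (rad/s): [2.79, 2.79, 3.14, 3.14, 3.14, 3.14].

## Interface

Orientations are given as a 3x3 rotation matrix whose columns are the frame's x, y, z axes.
In Python, from workcell import monitor, vision, ctrl gives the robot as it stands. The module is installed in compiled form; this text tells all that it offers.
- The arm moves only by the shell command python3 -m jog 'ROWS' [FORCE]. ROWS is JSON, a list of rows, each a list of 7 numbers: the shift along the tool's x, y, z in m, then the turn, a rotation vector about the tool's x, y, z in rad, then the gripper command: -1 is fully open, 1 is shut, values between are in proportion. In form: [[x, y, z, rx, ry, rz, jaw], ...]. A call has 1 to 5 rows; each row shifts and turns the pose as measured when the row begins, along the tool's axes as they then stand; what a row does not reach is not made up. A row lasts 1/12 s, in which the tool goes at most 41.7 mm and 7.16 degrees, less where a joint would pass 70% of its speed; a pose out of reach is approached as far as the arm can. A call is refused whole if a number of a shift passes 0.0417 or a number of a turn 0.125, either way. A call with a gripper value outside its range is refused whole. The fingers move at their own pace and stop on an object; FORCE is the grip in N (left out, the last holds). Time passes only in rows, so rows that do not move let the fingers close. It gives the time, the measured TCP pose, the force and the opening at its end, in the units of the state.
- monitor.read_state(): the state, without advancing time (a new reading comes with each control period).
- vision.camera(name): name is "side" or "top" or "wrist"; returns the picture (400x640x3 uint8, red, green, blue); there is no depth.
- vision.get_calibration(name): a dict with "mtx" (3x3 intrinsics, pixels), "origin" and "rotation" of the camera in the world. Camera axes: x right, y down, z forward; pixel columns grow to the right and rows downward; lengths in m; the calibration is good to about 2 mm. A picture is of the moment at which its call begins: read the wrist's pose just before it. get_calibration takes no time and is no camera call; for the wrist camera it gives the pose at the moment of the call.
- ctrl.finish_job(): hands the job in, once; it reports no verdict.
Trained networks look in the newest picture that a camera, given by its name, has taken for a name from the list of things; names that differ only in an ending like _2 or _b are one class to them, and where a whole thing is asked for, a point or a joint stands for the part that bears it (a point fixed in the world has none). Each returns a list of dicts, best first, with "confidence" (0 to 1); they miss things now and then, are a little off and sometimes report something else, mostly with a low value. They report only what shows in the picture. A call takes as long as a camera call. They do not tell look-alikes from the thing itself.
- vision.find_in(camera, query): "bbox" ([left, top, width, height] in pixels, round what is visible of it).
The state is a dict: "t": time; "joint_pos": joint angles; "joint_velocities": joint speeds; "tau": joint torques, N m; "eef_pos": TCP position; "orientation": TCP orientation; "ft_force": force on the tool from outside, world axes, zero at the start; "wrist_torque": the same for the moment, N m; "grip_width": opening from 0.0 (shut) to 1.0 (fully open).
Only numpy, scipy, OpenCV 4.12 (cv2) and the standard library are available. Lean on these libraries where they do the work, as an engineer would, in place of code of your own. Each camera call takes 0.05 s, during which the arm holds its last target.

## Task

Set out the threads for the next sewing job on the plywood board: stand the red spool in the middle of the round cork mat and the blue spool in the middle of the black square mat, put the round pin tin on the bare wood midway between the two mats, and stand the yellow spool upright on the middle of the tin's lid. Leave the green spool, the mug and the orange tape measure where they are.

Things in the scene. Friction and masses are not known exactly. Their poses are not given: they have to be found in the camera images.
- red_spool: spool of red sewing thread standing upright: a plain cylinder 50 mm across, wound full with red thread between thin white plastic flanges at bottom and top, red on top with a small black centre dot, 60 mm high, about 70 g; origin at the centre of its underside, z up. Goes on the cork mat.
- blue_spool: spool of blue sewing thread standing upright: a plain cylinder 50 mm across, wound full with blue thread between thin white plastic flanges at bottom and top, blue on top with a small black centre dot, 60 mm high, about 70 g; origin at the centre of its underside, z up. Goes on the black mat.
- yellow_spool: spool of yellow sewing thread standing upright: a plain cylinder 50 mm across, wound full with yellow thread between thin white plastic flanges at bottom and top, yellow on top with a small black centre dot, 60 mm high, about 70 g; origin at the centre of its underside, z up. Goes on the tin, once the tin is in its place.
- pin_tin: closed round pin tin, dark steel below and bright steel lid, 60 mm across, 35 mm high, flat on top, lid does not come off, about 120 g; origin at the centre of its underside, z up
- board: fixed plywood kit board 100 mm (x) by 340 mm (y), 6 mm thick, lying on the table; origin at the centre of its underside, x across it away from the robot, y along its length; the two mats lie on it, one at each end, which end varies; its bare middle is the tin's place
- cork_mat: fixed round cork mat 84 mm across, 4 mm thick, on the board, its centre 115 mm from the board's centre along the board; origin at the centre of its underside (6 mm above the table)
- black_mat: fixed square black rubber mat 80 by 80 mm, 4 mm thick, on the board, its centre 115 mm from the board's centre along the board; origin at the centre of its underside (6 mm above the table)
- green_spool: spool of green sewing thread standing upright: a plain cylinder 50 mm across, wound full with green thread between thin white plastic flanges at bottom and top, green on top with a small black centre dot, 60 mm high, about 70 g; origin at the centre of its underside, z up. Not part of this job: leave it alone.
- mug: white ceramic mug 80 mm across, 90 mm high, off to one side; origin at the centre of its underside; leave it alone
- tape: round orange tape measure 60 mm across, 22 mm high, off to one side; origin at the centre of its underside; leave it alone
Things that resemble listed ones, but are neither listed nor needed, are in the scene too. There is more than one size of the yellow_spool; the one meant has the size given above.

How it is judged:
By the outcome, as a careful person would: the job done as asked, in the order asked, and still so for the second after the job is handed in, with the robot touching nothing.
It also fails if it takes over 112 s, if anything falls off the work surface, if the arm or the gripper's body presses on something with over 40 N, if the wrist force passes 120 N, or if a joint passes its speed limit or range.

## Working session

There is one attempt and no reset: what is moved stays moved. The work goes in short steps, Python scripts to look and compute and a shell command to move; the robot and the scene stay as the last step left them, time stands still between calls to the robot, and variables do not carry over. Pictures are saved under pics/ and viewed, and the job is handed in when it is done.

```bash
mkdir -p pics; ls; python3 - <<'E'
from workcell import monitor, vision, ctrl
import cv2
print(monitor.read_state())
for n in ("top","side","wrist"):
    im=vision.camera(n); cv2.imwrite(f"pics/{n}0.png",im[:,:,::-1])
    c=vision.get_calibration(n); print(n,c)
    if n!="wrist":
        for q in ["red_spool","blue_spool","yellow_spool","green_spool","pin_tin","board","cork_mat","black_mat","mug","tape"]:
            print(q,[(d["bbox"],round(d["confidence"],2)) for d in vision.find_in(n,q)])
print(ctrl.grasp_offset)
E
```

```text
pics
{'t': 0.0, 'joint_pos': array([-1.26199412e+00,  2.41431451e-01,  3.73144113e-03,  1.33518162e+00,
       -1.30445213e-05,  1.57077308e+00]), 'joint_velocities': array([-0.00088115, -0.0021397 , -0.0008452 ,  0.00169449, -0.00058199,
        0.00040797]), 'tau': array([ 1.18286487e-03, -3.72317934e+01,  2.52406651e+01,  1.70269929e-02,
        1.01644246e-04,  5.54802540e-06]), 'eef_pos': array([ 0.1518782 , -0.47610189,  0.40380609]), 'orientation': array([[ 9.52691210e-01,  3.03939206e-01, -6.46186196e-04],
       [ 3.03939893e-01, -9.52689147e-01,  1.98269441e-03],
       [-1.29960122e-05, -2.08529729e-03, -9.99997826e-01]]), 'ft_force': array([-0.41917453, -0.33831321,  0.46922712]), 'wrist_torque': array([-0.01489563, -0.0011743 ,  0.00177081]), 'grip_width': 0.9988390149832778}
top {'mtx': array([[403.00549131,   0.        , 320.60856906],
       [  0.        , 403.00549131, 202.18728034],
       [  0.        ,   0.        ,   1.        ]]), 'origin': array([0.34565512, 0.01111331, 1.01227688]), 'rotation': array([[ 0.01248876, -0.98890506,  0.148023  ],
       [-0.9999176
[... 1252 characters left out ...]
, 0.84), ([270.9, 186.8, 32.4, 15.4], 0.48)]
pin_tin [([334.4, 272.9, 31.6, 37.2], 0.68)]
board [([250.5, 187.5, 59.0, 73.4], 0.73)]
cork_mat [([274.5, 187.6, 27.7, 15.3], 0.57)]
black_mat [([252.5, 235.3, 39.4, 20.7], 0.77)]
mug [([321.1, 125.2, 30.1, 36.8], 0.79)]
tape [([240.4, 343.6, 39.3, 37.6], 0.82)]
wrist {'mtx': array([[339.30436497,   0.        , 322.72873179],
       [  0.        , 339.30436497, 202.30146443],
       [  0.        ,   0.        ,   1.        ]]), 'origin': array([ 0.23243713, -0.45056804,  0.37454921]), 'rotation': array([[ 0.30469369, -0.89998734, -0.31174436],
       [-0.95244964, -0.28749876, -0.1009165 ],
       [ 0.00119746,  0.32766943, -0.94479168]])}
0.1547
```

View pics/top0.png

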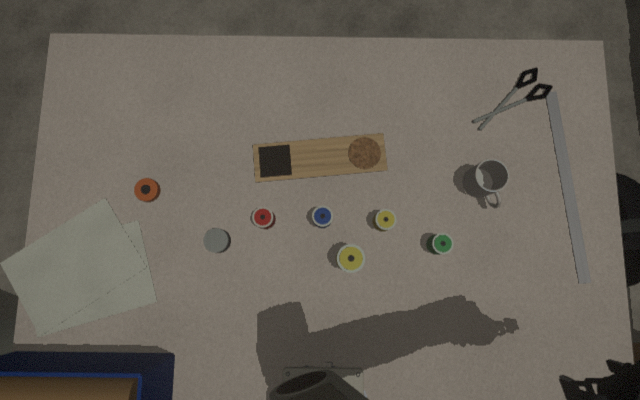

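View pics/side0.png

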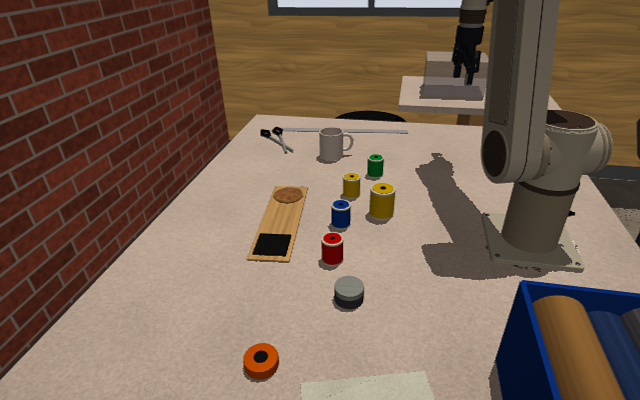

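View pics/wrist0.png

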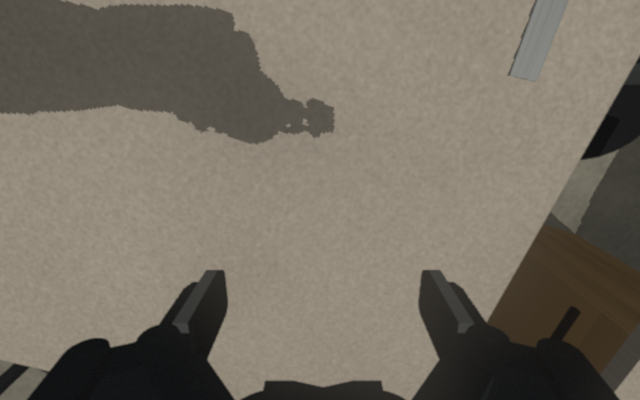

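```bash
python3 -c "
import cv2
a=cv2.imread('pics/top0.png')[125:285,190:460]
cv2.imwrite('pics/topcrop0.png',cv2.resize(a,None,fx=2.9,fy=2.9,interpolation=cv2.INTER_CUBIC))"
```

```text
(no output)
```

View pics/topcrop0.png

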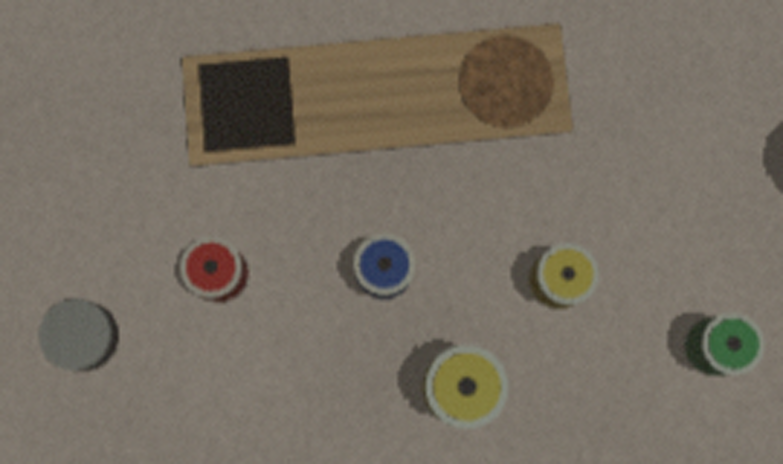

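The top view shows red at (263,217), blue at (322,216), tin at (217,240) and green at (442,243). The black mat is the left end of the board (275,160) and the cork mat the right end (364,153).

There are two yellow candidates: (386,220), about 22 px wide like the red and blue spools, and (351,258), about 28 px wide. The 50 mm spool is the one at (386,220); the crop shows it the same size as red and blue, while the other is clearly larger. Next I measure.

```bash
cat > h.py <<'E'
import numpy as np, cv2
from workcell import monitor, vision, ctrl
def cal(n): return vision.get_calibration(n)
def pix2plane(c,uv,z):
    d=c["rotation"]@np.linalg.inv(c["mtx"])@np.array([uv[0],uv[1],1.0]); o=c["origin"]
    return o+d*(z-o[2])/d[2]
def proj(c,p):
    q=c["mtx"]@(c["rotation"].T@(np.asarray(p)-c["origin"])); return q[:2]/q[2]
def comps(mask,amin=60):
    n,l,s,ce=cv2.connectedComponentsWithStats(mask.astype(np.uint8)); return [(s[i].tolist(),ce[i],l==i) for i in range(1,n) if s[i][4]>amin]
def hsvmask(im,lo,hi): return cv2.inRange(cv2.cvtColor(im,cv2.COLOR_RGB2HSV),np.array(lo),np.array(hi))>0
RNG=dict(red=[((0,120,60),(6,255,255)),((172,120,60),(180,255,255))],blue=[((105,100,50),(130,255,255))],yellow=[((24,110,80),(34,255,255))],green=[((50,100,50),(85,255,255))])
def goal(xy,z,yaw_y):
    """print shifts in tool frame to bring grasp point to xy,z ; yaw_y: world angle of jaw axis"""
    s=monitor.read_state(); R=s["orientation"]; g=s["eef_pos"]+R[:,2]*ctrl.grasp_offset
    d=R.T@(np.array([xy[0],xy[1],z])-g)
    a=np.arctan2(R[1,1],R[0,1]); e=(yaw_y-a+np.pi/2)%np.pi-np.pi/2
    print("t",round(s["t"],2),"grasp",g.round(4),"shift tool mm",(d*1000).round(1),"turn tool z",round(-e,4),"grip",round(s["grip_width"],3),"F",s["ft_force"].round(1),"tilt",R[:2,2].round(4),"q6",s["joint_pos"][5].round(2),s["joint_pos"][0].round(2))
E
python3 - <<'E'
from h import *
im=cv2.imread('pics/top0.png')[:,:,::-1].copy(); c=cal("top")
hsv=cv2.cvtColor(im,cv2.COLOR_RGB2HSV)
for k,uv in dict(red=(257,217),blue=(316,216),yellow=(380,220),by=(343,258),green=(437,243),lid=(217,240),table=(300,200),cork=(364,153),black=(275,160),wood=(320,158)).items(): print(k,hsv[uv[1],uv[0]])
for k,r in RNG.items():
    m=sum(hsvmask(im,*x) for x in r)>0
    for s,ce,_ in comps(m): print(k,s,ce.round(2),pix2plane(c,(s[0]+(s[2]-1)/2,s[1]+(s[3]-1)/2),0.06).round(4),pix2plane(c,ce,0.06).round(4))
E
```

```text
red [  2 160 116]
blue [110 140  91]
yellow [ 27 140 131]
by [ 27 133 130]
green [ 63 113 102]
lid [ 35  15 100]
table [ 19  33 123]
cork [ 15 113  97]
black [ 9 58 44]
wood [ 17  99 119]
red [254, 209, 17, 16, 194] [262.31 216.54] [0.452  0.1489 0.06  ] [0.4519 0.1481 0.06  ]
blue [315, 208, 16, 16, 168] [322.21 215.39] [0.4562 0.0052 0.06  ] [0.4565 0.0059 0.06  ]
blue [0, 371, 143, 29, 747] [ 80.12 375.97] [0.0681 0.5624 0.06  ] [0.0875 0.544  0.06  ]
yellow [378, 211, 16, 16, 189] [385.5  218.73] [ 0.451  -0.1446  0.06  ] [ 0.4504 -0.1446  0.06  ]
yellow [340, 247, 22, 23, 362] [350.63 257.78] [ 0.357  -0.0615  0.06  ] [ 0.3575 -0.0618  0.06  ]
green [435, 236, 16, 15, 157] [442.51 243.03] [ 0.3947 -0.2782  0.06  ] [ 0.3946 -0.2783  0.06  ]
```

```bash
python3 - <<'E'
from h import *
im=cv2.imread('pics/top0.png')[:,:,::-1].copy(); c=cal("top")
# board: wood|black|cork
hsv=cv2.cvtColor(im,cv2.COLOR_RGB2HSV)
m=(((hsv[...,1]>65)|(hsv[...,2]<75))).astype(np.uint8); m[:,:245]=0;m[:,395:]=0;m[:128]=0;m[188:]=0
m=cv2.morphologyEx(m,cv2.MORPH_CLOSE,np.ones((5,5)))
b=max(comps(m),key=lambda s:s[0][4]); cs=cv2.findContours(b[2].astype(np.uint8),0,2)[0][0]
r=cv2.minAreaRect(np.array([pix2plane(c,p[0],0.006)[:2]*1000 for p in cs],np.float32)); print("board",r)
mb=(hsv[...,2]<70); mb[:,:250]=0;mb[:,300:]=0;mb[:140]=0;mb[182:]=0
b=max(comps(mb),key=lambda s:s[0][4]); cs=cv2.findContours(b[2].astype(np.uint8),0,2)[0][0]
r=cv2.minAreaRect(np.array([pix2plane(c,p[0],0.010)[:2]*1000 for p in cs],np.float32)); print("black",r, b[0])
# cork: dark vs wood
g=im[...,0].astype(int); mc=(hsv[...,2]<108)&(hsv[...,1]>80); mc=mc.astype(np.uint8); mc[:,:340]=0;mc[:,384:]=0;mc[:134]=0;mc[172:]=0
mc=cv2.morphologyEx(mc,cv2.MORPH_CLOSE,np.ones((3,3)))
b=max(comps(mc),key=lambda s:s[0][4]); cs=cv2.findContours(b[2].astype(np.uint8),0,2)[0][0]
pts=np.array([pix2plane(c,p[0],0.010)[:2]*1000 for p in cs],np.float32)
print("cork",cv2.minEnclosingCircle(pts),cv2.fitEllipse(pts),b[0])
# tin lid
mt=(hsv[...,1]<26)&(hsv[...,2]>60); mt[:,:195]=0;mt[:,235:]=0;mt[:222]=0;mt[260:]=0
b=max(comps(mt),key=lambda s:s[0][4]); cs=cv2.findContours(b[2].astype(np.uint8),0,2)[0][0]
pts=np.array([pix2plane(c,p[0],0.035)[:2]*1000 for p in cs],np.float32)
print("tin",cv2.minEnclosingCircle(pts),cv2.fitEllipse(pts),b[0])
E
```

```text
board ((613.4682006835938, 14.48651123046875), (100.0649642944336, 339.2741394042969), 5.990509986877441)
black ((602.2341918945312, 128.94102478027344), (78.43849182128906, 79.01835632324219), 6.0665059089660645) [259, 145, 33, 32, 921]
cork ((625.470458984375, -95.90258026123047), 45.971073150634766) ((625.2135009765625, -99.059814453125), (81.76065826416016, 85.569580078125), 4.740399360656738) [345, 137, 36, 33, 843]
tin ((396.1333923339844, 262.39324951171875), 30.8437442779541) ((396.47802734375, 262.77020263671875), (56.71638870239258, 58.70927429199219), 7.2561516761779785) [203, 228, 26, 25, 476]
```

```bash
cat >> h.py <<'E'
from scipy.spatial.transform import Rotation as Ro
YAW=np.radians(5.95)
def plan(xy,z,yaw=YAW,step=0.040,turn=0.12,n=5,show=None):
    """advice: rows (mm, mrad) toward the goal from the present pose, straight line"""
    s=monitor.read_state(); R=s["orientation"].copy(); p=s["eef_pos"].copy(); off=ctrl.grasp_offset
    a=np.arctan2(R[1,1],R[0,1]); e=(yaw-a+np.pi/2)%np.pi-np.pi/2
    G=np.array([xy[0],xy[1],z+off])
    N=max(int(np.ceil(np.linalg.norm(G-p)/step)),int(np.ceil(abs(e)/turn)),1)
    yv=np.array([np.cos(a+e),np.sin(a+e),0]); Rg=np.column_stack([np.cross(yv,[0,0,-1]),yv,[0,0,-1]])
    rv=(Ro.from_matrix(R.T@Rg)).as_rotvec()
    print("t",round(s["t"],2),"grasp",(p+R[:,2]*off).round(4),"dist",np.round(np.linalg.norm(G-p)*1000,1),"rotvec",rv.round(3),"N",N,"grip",round(s["grip_width"],3),"F",s["ft_force"].round(1))
    d=(G-p)/N
    for i in range(min(n,N)):
        sh=R.T@d; print((sh*1000).round(1),(rv/N).round(3)); R=R@Ro.from_rotvec(rv/N).as_matrix()
E
python3 -c "
from h import *
plan((0.44,0.148),0.19,n=20)"
```

```text
t 1.15 grasp [ 0.1519 -0.4763  0.25  ] dist 690.2 rotvec [-0.     0.    -1.366] N 18 grip 0.998 F [-0.3  0.4  0.4]
[ 25.8 -28.2   3.3] [-0.     0.    -0.076]
[ 27.8 -26.1   3.3] [-0.     0.    -0.076]
[ 29.8 -24.    3.3] [-0.     0.    -0.076]
[ 31.5 -21.6   3.3] [-0.     0.    -0.076]
[ 33.  -19.2   3.3] [-0.     0.    -0.076]
[ 34.4 -16.6   3.3] [-0.     0.    -0.076]
[ 35.6 -14.    3.3] [-0.     0.    -0.076]
[ 36.5 -11.2   3.3] [-0.     0.    -0.076]
[37.3 -8.4  3.3] [-0.     0.    -0.076]
[37.8 -5.6  3.3] [-0.     0.    -0.076]
[38.1 -2.7  3.3] [-0.     0.    -0.076]
[38.2  0.2  3.3] [-0.     0.    -0.076]
[38.1  3.1  3.3] [-0.     0.    -0.076]
[37.7  6.   3.3] [-0.     0.    -0.076]
[37.2  8.8  3.3] [-0.     0.    -0.076]
[36.4 11.6  3.3] [-0.     0.    -0.076]
[35.4 14.3  3.3] [-0.     0.    -0.076]
[34.2 17.   3.3] [-0.     0.    -0.076]
```

```bash
python3 -m jog '[[0.026,-0.028,0.003,0,0,-0.076,-1],[0.028,-0.026,0.003,0,0,-0.076,-1],[0.030,-0.024,0.003,0,0,-0.076,-1],[0.032,-0.022,0.003,0,0,-0.076,-1],[0.033,-0.019,0.003,0,0,-0.076,-1]]' && python3 -m jog '[[0.034,-0.017,0.003,0,0,-0.076,-1],[0.036,-0.014,0.003,0,0,-0.076,-1],[0.037,-0.011,0.003,0,0,-0.076,-1],[0.037,-0.008,0.003,0,0,-0.076,-1],[0.038,-0.006,0.003,0,0,-0.076,-1]]'; python3 -c "
from h import *
plan((0.44,0.148),0.19,n=20)"
```

```text
t: 1.57
eef_pos: [0.2327, -0.3034, 0.3878]
orientation: [[0.77, 0.638, 0.001], [0.638, -0.77, -0.005], [-0.002, 0.005, -1.0]]
ft_force: [1.5, -0.2, 0.2]
grip_width: 1.001
t: 1.98
eef_pos: [0.3121, -0.1203, 0.3725]
orientation: [[0.465, 0.885, 0.006], [0.885, -0.465, -0.008], [-0.004, 0.009, -1.0]]
ft_force: [1.7, -0.7, 0.8]
grip_width: 1.0
t 1.98 grasp [ 0.3131 -0.1215  0.2178] dist 298.5 rotvec [ 0.008  0.006 -0.588] N 8 grip 1.0 F [ 1.7 -0.7  0.8]
[37.1 -1.5  3.3] [ 0.001  0.001 -0.073]
[37.1  1.2  3.3] [ 0.001  0.001 -0.073]
[36.9  4.   3.4] [ 0.001  0.001 -0.073]
[36.6  6.7  3.4] [ 0.001  0.001 -0.073]
[36.   9.3  3.4] [ 0.001  0.001 -0.073]
[35.2 12.   3.4] [ 0.001  0.001 -0.073]
[34.2 14.5  3.5] [ 0.001  0.001 -0.073]
[33.  17.   3.5] [ 0.001  0.001 -0.073]
```

Tracking is good, so I continue.

```bash
python3 -m jog '[[0.037,-0.001,0.003,0.001,0.001,-0.073,-1],[0.037,0.001,0.003,0.001,0.001,-0.073,-1],[0.037,0.004,0.003,0.001,0.001,-0.073,-1],[0.037,0.007,0.003,0.001,0.001,-0.073,-1],[0.036,0.009,0.003,0.001,0.001,-0.073,-1]]' && python3 -m jog '[[0.035,0.012,0.003,0.001,0.001,-0.073,-1],[0.034,0.015,0.003,0.001,0.001,-0.073,-1],[0.033,0.017,0.003,0.001,0.001,-0.073,-1],[0,0,0,0,0,0,-1]]'; python3 -c "
from h import *
plan((0.452,0.1485),0.037,n=20)
c=cal('wrist'); im=vision.camera('wrist'); cv2.imwrite('pics/wrist1.png',im[:,:,::-1])
for k in ['red']:
    m=sum(hsvmask(im,*x) for x in RNG[k])>0
    for s,ce,_ in comps(m): print(k,s,ce.round(1),pix2plane(c,ce,0.06).round(4))
print(proj(c,(.452,.1485,.06)))
"
```

```text
t: 2.4
eef_pos: [0.3922, 0.0581, 0.3584]
orientation: [[0.099, 0.995, 0.01], [0.995, -0.099, -0.002], [-0.001, 0.01, -1.0]]
ft_force: [2.1, -0.9, -0.0]
grip_width: 1.001
t: 2.73
eef_pos: [0.4416, 0.1709, 0.3494]
orientation: [[-0.142, 0.99, 0.011], [0.99, 0.142, 0.004], [0.002, 0.012, -1.0]]
ft_force: [0.8, -0.6, 0.5]
grip_width: 0.998
t 2.73 grasp [0.4433 0.1715 0.1947] dist 159.6 rotvec [ 0.012 -0.002  0.038] N 4 grip 0.998 F [ 0.8 -0.6  0.5]
[-6.   1.3 39.4] [ 0.003 -0.001  0.01 ]
[-6.   1.5 39.4] [ 0.003 -0.001  0.01 ]
[-5.9  1.7 39.4] [ 0.003 -0.001  0.01 ]
[-5.9  1.8 39.4] [ 0.003 -0.001  0.01 ]
red [300, 202, 49, 45, 1581] [323.7 224.1] [0.4492 0.1478 0.06  ]
[327.16721044 223.75683897]
```

View pics/wrist1.png

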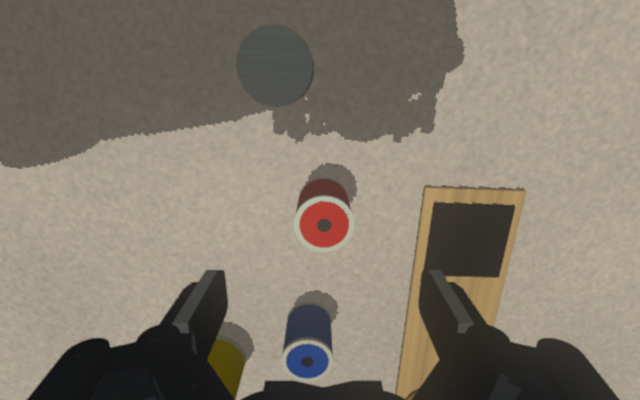

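```bash
python3 -m jog '[[-0.006,0.001,0.040,0.003,-0.001,0.01,-1],[-0.006,0.001,0.040,0.003,0,0.01,-1],[-0.006,0.001,0.040,0.003,0,0.01,-1],[-0.006,0.002,0.020,0.003,0,0.01,-1],[0,0,0,0,0,0,-1]]'; python3 -c "
from h import *
plan((0.4505,0.148),0.035,n=20)"
```

```text
t: 3.2
eef_pos: [0.4505, 0.1445, 0.2088]
orientation: [[-0.096, 0.995, 0.006], [0.995, 0.096, 0.001], [0.0, 0.007, -1.0]]
ft_force: [-1.1, 0.4, -0.2]
grip_width: 0.998
t 3.2 grasp [0.4515 0.1447 0.0541] dist 19.4 rotvec [ 0.007 -0.    -0.008] N 1 grip 0.998 F [-1.1  0.4 -0.2]
[ 3.4  0.2 19.1] [ 0.007 -0.    -0.008]
```

```bash
python3 -m jog '[[0.003,0,0.014,0.007,0,-0.008,-1],[0,0,0.006,0,0,0,-1],[0,0,0,0,0,0,-1]]'; python3 -c "
from h import *
plan((0.4505,0.148),0.035,n=20)"; python3 -m jog '[[0,0,0,0,0,0,1],[0,0,0,0,0,0,1],[0,0,0,0,0,0,1],[0,0,0,0,0,0,1],[0,0,0,0,0,0,1]]' 40;python3 -m jog '[[0,0,0,0,0,0,1],[0,0,0,0,0,0,1],[0,0,0,0,0,0,1]]' ; python3 -c "
from h import *
plan((0.4505,0.148),0.035,n=20)"
```

```text
t: 3.45
eef_pos: [0.4495, 0.145, 0.1896]
orientation: [[-0.099, 0.995, -0.003], [0.995, 0.099, -0.001], [-0.001, -0.003, -1.0]]
ft_force: [-0.1, -0.5, 0.3]
grip_width: 1.001
t 3.45 grasp [0.4491 0.1448 0.0349] dist 3.2 rotvec [-0.003  0.001 -0.005] N 1 grip 1.001 F [-0.1 -0.5  0.3]
[ 2.9  1.2 -0.1] [-0.003  0.001 -0.005]
t: 3.87
eef_pos: [0.4514, 0.145, 0.1954]
orientation: [[-0.097, 0.995, 0.006], [0.995, 0.097, 0.002], [0.001, 0.006, -1.0]]
ft_force: [-0.2, -0.4, -1.9]
grip_width: 0.577
t: 4.12
eef_pos: [0.4517, 0.1453, 0.1964]
orientation: [[-0.098, 0.995, 0.008], [0.995, 0.098, 0.002], [0.002, 0.008, -1.0]]
ft_force: [0.6, -0.3, -0.6]
grip_width: 0.574
t 4.12 grasp [0.453  0.1457 0.0417] dist 7.3 rotvec [ 0.008 -0.002 -0.006] N 1 grip 0.574 F [ 0.6 -0.3 -0.6]
[ 2.8 -1.   6.7] [ 0.008 -0.002 -0.006]
```

```bash
python3 -m jog '[[0,0,-0.02,0,0,0,1],[0,0,-0.035,0,0,0,1],[0,0,-0.035,0,0,0,1],[0,0,-0.01,0,0,0,1],[0,0,0,0,0,0,1]]'; python3 - <<'E'
from h import *
c=cal('wrist'); im=vision.camera('wrist'); cv2.imwrite('pics/wrist2.png',im[:,:,::-1])
m=sum(hsvmask(im,*x) for x in RNG['red'])>0
for s,ce,_ in comps(m): print(s,ce.round(1),pix2plane(c,ce,0.15).round(4))
plan((0.6253,-0.0999),0.13,n=20)
E
```

```text
t: 4.53
eef_pos: [0.4493, 0.1448, 0.2975]
orientation: [[-0.098, 0.995, -0.0], [0.995, 0.098, -0.0], [-0.0, -0.0, -1.0]]
ft_force: [-0.9, 0.8, -1.4]
grip_width: 0.576
[266, 207, 115, 73, 4157] [322.9 237.7] [0.4465 0.1741 0.15  ]
[267, 272, 112, 94, 7556] [322.7 317.8] [0.4501 0.1377 0.15  ]
t 4.58 grasp [0.4493 0.1447 0.1422] dist 301.6 rotvec [-0.     0.    -0.006] N 8 grip 0.577 F [ 1.   0.  -0.8]
[-32.6  18.9   1.5] [-0.     0.    -0.001]
[-32.6  18.9   1.5] [-0.     0.    -0.001]
[-32.6  18.8   1.5] [-0.     0.    -0.001]
[-32.6  18.8   1.5] [-0.     0.    -0.001]
[-32.6  18.8   1.5] [-0.     0.    -0.001]
[-32.7  18.8   1.5] [-0.     0.    -0.001]
[-32.7  18.7   1.5] [-0.     0.    -0.001]
[-32.7  18.7   1.5] [-0.     0.    -0.001]
```

View pics/wrist2.png

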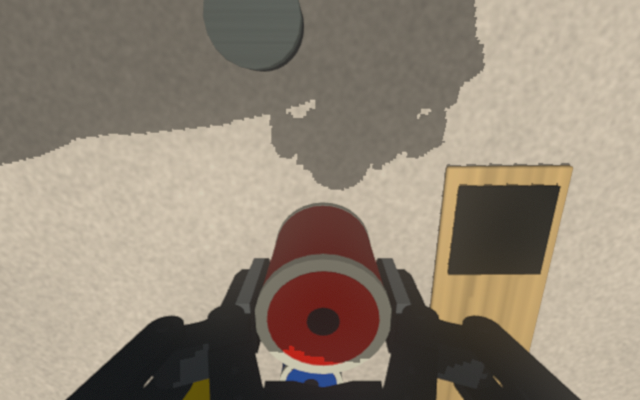

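```bash
python3 - <<'E'
from h import *
c=cal('wrist'); s=monitor.read_state(); R=s["orientation"]; g=s["eef_pos"]+R[:,2]*ctrl.grasp_offset
print(g)
for z in (.155,.16,.165,.17):
    p=pix2plane(c,(323,321),z); w=[proj(c,p+np.array([sx*.025,0,0])) for sx in(1,-1)]
    f=[proj(c,p+np.array([0,sx*.025,0])) for sx in(1,-1)]
    print(z,((p-g)@R*1000).round(1), abs(w[0]-w[1]).round(1), abs(f[0]-f[1]).round(1))
E
python3 -m jog '[[-0.033,0.019,0.001,0,0,0,1],[-0.033,0.019,0.001,0,0,0,1],[-0.033,0.019,0.001,0,0,0,1],[-0.033,0.019,0.001,0,0,0,1],[-0.033,0.019,0.001,0,0,0,1]]'; python3 -m jog '[[-0.033,0.019,0.001,0,0,0,1],[-0.031,0.019,0.001,0,0,0,1],[-0.02,0.01,0.001,0,0,0,1],[0,0,0,0,0,0,1]]'; python3 - <<'E'
from h import *
plan((0.6253,-0.0999),0.065)
E
```

```text
[0.44933337 0.14474786 0.14215999]
0.155 [ -4.2   0.3 -12.8] [125.4  10.4] [ 12.5 104.4]
0.16 [ -0.2   0.2 -17.8] [131.3  10.9] [ 13.1 109.4]
0.165 [  3.8   0.2 -22.8] [137.8  11.4] [ 13.8 114.8]
0.17 [  7.7   0.2 -27.8] [144.9  12. ] [ 14.5 120.8]
t: 5.0
eef_pos: [0.5593, -0.0079, 0.2849]
orientation: [[-0.115, 0.993, -0.011], [0.993, 0.115, 0.002], [0.004, -0.01, -1.0]]
ft_force: [0.1, 1.2, -1.8]
grip_width: 0.58
t: 5.33
eef_pos: [0.6199, -0.0961, 0.2707]
orientation: [[-0.108, 0.994, -0.019], [0.994, 0.108, 0.001], [0.003, -0.019, -1.0]]
ft_force: [0.1, 1.1, -1.0]
grip_width: 0.577
t 5.33 grasp [ 0.6169 -0.0959  0.116 ] dist 51.4 rotvec [-0.019 -0.003  0.005] N 2 grip 0.577 F [ 0.1  1.1 -1. ]
[-2.2  3.  25.4] [-0.01  -0.002  0.002]
[-2.2  2.7 25.5] [-0.01  -0.002  0.002]
```

```bash
python3 -m jog '[[-0.004,0.006,0.025,-0.01,-0.002,0.002,1],[-0.003,0.003,0.025,-0.01,-0.002,0.002,1],[0,0,0,0,0,0,1],[0,0,0,0,0,0,1]]'; python3 - <<'E'
from h import *
plan((0.6253,-0.1019),0.055)
E
```

```text
t: 5.67
eef_pos: [0.6274, -0.1038, 0.2118]
orientation: [[-0.1, 0.995, -0.008], [0.995, 0.1, 0.002], [0.003, -0.008, -1.0]]
ft_force: [0.5, 0.1, -1.4]
grip_width: 0.576
t 5.67 grasp [ 0.6262 -0.1035  0.0571] dist 3.6 rotvec [-0.008 -0.003 -0.003] N 1 grip 0.576 F [ 0.5  0.1 -1.4]
[ 2.1 -1.9  2.1] [-0.008 -0.003 -0.003]
```

```bash
python3 -m jog '[[0.002,-0.001,0.002,-0.008,-0.003,-0.003,1],[0,0,0,0,0,0,1]]'; python3 - <<'E'
from h import *
plan((0.6253,-0.1019),0.050)
c=cal('side'); im=vision.camera('side'); cv2.imwrite('pics/side1.png',cv2.resize(im[150:280,220:400,::-1],None,fx=4,fy=4,interpolation=cv2.INTER_CUBIC))
E
```

```text
t: 5.83
eef_pos: [0.6248, -0.1006, 0.2086]
orientation: [[-0.105, 0.994, -0.004], [0.995, 0.105, 0.001], [0.001, -0.004, -1.0]]
ft_force: [0.2, -0.0, -1.1]
grip_width: 0.576
t 5.83 grasp [ 0.6243 -0.1005  0.0539] dist 4.2 rotvec [-0.004 -0.001  0.001] N 1 grip 0.576 F [ 0.2 -0.  -1.1]
[-1.4  0.3  3.9] [-0.004 -0.001  0.001]
```

View pics/side1.png

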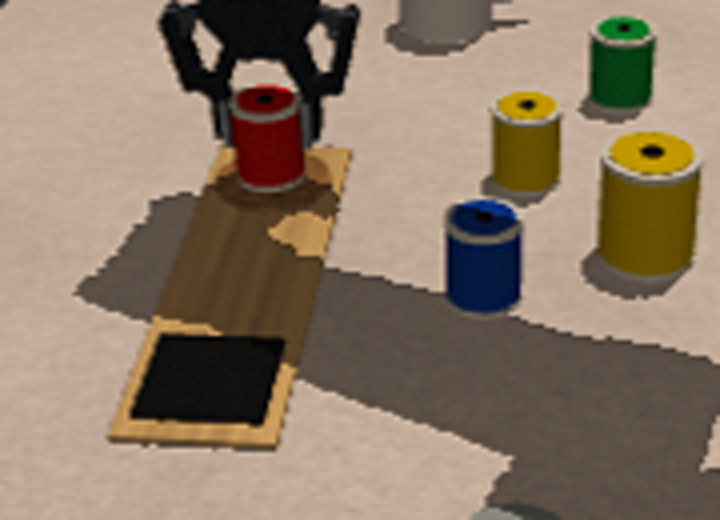

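The red spool is held over the cork mat, roughly centred. I lower it in small steps and watch the force.

```bash
python3 -m jog '[[-0.001,0,0.003,-0.004,-0.001,0,1],[0,0,0.001,0,0,0,1]]'; python3 -m jog '[[0,0,0.001,0,0,0,1],[0,0,0,0,0,0,1]]';python3 - <<'E'
from h import *
plan((0.6253,-0.1019),0.048)
E
```

```text
t: 6.05
eef_pos: [0.6258, -0.1007, 0.2076]
orientation: [[-0.106, 0.994, 0.005], [0.994, 0.106, -0.001], [-0.001, 0.005, -1.0]]
ft_force: [0.5, -0.6, -1.6]
grip_width: 0.573
t: 6.22
eef_pos: [0.6262, -0.1003, 0.2082]
orientation: [[-0.107, 0.994, 0.008], [0.994, 0.107, -0.001], [-0.002, 0.008, -1.0]]
ft_force: [-0.4, 0.2, -1.1]
grip_width: 0.575
t 6.22 grasp [ 0.6275 -0.1005  0.0535] dist 5.8 rotvec [0.008 0.002 0.003] N 1 grip 0.575 F [-0.4  0.2 -1.1]
[-1.5 -1.1  5.5] [0.008 0.002 0.003]
```

```bash
python3 -m jog '[[-0.001,-0.001,0.005,0.008,0.002,0.003,1],[0,0,0.001,0,0,0,1]]';python3 - <<'E'
from h import *
plan((0.6253,-0.1019),0.049)
E
```

```text
t: 6.38
eef_pos: [0.6263, -0.1015, 0.204]
orientation: [[-0.104, 0.995, 0.004], [0.995, 0.104, -0.001], [-0.001, 0.004, -1.0]]
ft_force: [0.3, -0.1, -0.7]
grip_width: 0.571
t 6.38 grasp [ 0.6269 -0.1016  0.0493] dist 1.1 rotvec [0.004 0.001 0.   ] N 1 grip 0.571 F [ 0.3 -0.1 -0.7]
[-0.3 -1.   0.3] [0.004 0.001 0.   ]
```

```bash
python3 -m jog '[[0,-0.001,0.003,0.004,0.001,0,1],[0,0,0.002,0,0,0,1]]';python3 -m jog '[[0,0,0.002,0,0,0,1]]'; python3 - <<'E'
from h import *
plan((0.6253,-0.1019),0.049)
c=cal('side'); im=vision.camera('side'); cv2.imwrite('pics/side2.png',cv2.resize(im[150:280,220:400,::-1],None,fx=4,fy=4,interpolation=cv2.INTER_CUBIC))
E
```

```text
t: 6.55
eef_pos: [0.6264, -0.1016, 0.2038]
orientation: [[-0.104, 0.995, 0.005], [0.995, 0.104, 0.0], [-0.0, 0.005, -1.0]]
ft_force: [-5.9, 0.3, 9.2]
grip_width: 0.574
t: 6.63
eef_pos: [0.6262, -0.1017, 0.2038]
orientation: [[-0.104, 0.995, 0.005], [0.995, 0.104, 0.0], [-0.001, 0.005, -1.0]]
ft_force: [-4.6, 0.7, 10.1]
grip_width: 0.579
t 6.63 grasp [ 0.6271 -0.1017  0.0491] dist 1.0 rotvec [0.005 0.001 0.   ] N 1 grip 0.579 F [-4.6  0.7 10.1]
[-0.1 -1.   0.1] [0.005 0.001 0.   ]
```

View pics/side2.png

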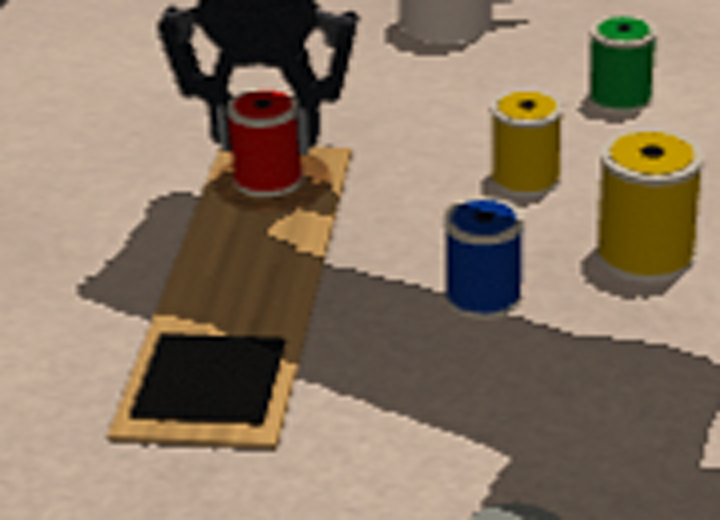

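Contact at about 10 N, at the predicted height (grasp z 0.049). I release.

```bash
python3 -m jog '[[0,0,0,0,0,0,0.4],[0,0,0,0,0,0,-1],[0,0,0,0,0,0,-1],[0,0,0,0,0,0,-1],[0,0,0,0,0,0,-1]]';python3 -m jog '[[0,0,0,0,0,0,-1],[0,0,-0.02,0,0,0,-1],[0,0,-0.04,0,0,0,-1],[0,0,-0.04,0,0,0,-1]]'; python3 - <<'E'
from h import *
plan((0.4562,0.0055),0.15,n=10)
c=cal('top'); im=vision.camera('top'); cv2.imwrite('pics/top2.png',cv2.resize(im[125:285,190:460,::-1],None,fx=2.9,fy=2.9))
c=cal('wrist'); im=vision.camera('wrist'); cv2.imwrite('pics/wrist3.png',im[:,:,::-1])
E
```

```text
t: 7.1
eef_pos: [0.6263, -0.102, 0.2043]
orientation: [[-0.103, 0.995, 0.006], [0.995, 0.103, -0.0], [-0.001, 0.006, -1.0]]
ft_force: [-0.5, 0.2, 0.3]
grip_width: 1.001
t: 7.43
eef_pos: [0.622, -0.1015, 0.2936]
orientation: [[-0.103, 0.994, -0.019], [0.995, 0.103, 0.004], [0.006, -0.019, -1.0]]
ft_force: [0.5, -0.7, 0.8]
grip_width: 1.0
t 7.43 grasp [ 0.6191 -0.1009  0.1389] dist 197.7 rotvec [-0.019 -0.006 -0.   ] N 5 grip 1.0 F [ 0.5 -0.7  0.8]
[ 24.7 -30.8  -1.5] [-0.004 -0.001 -0.   ]
[ 24.7 -30.8  -1.7] [-0.004 -0.001 -0.   ]
[ 24.7 -30.8  -1.8] [-0.004 -0.001 -0.   ]
[ 24.7 -30.8  -1.9] [-0.004 -0.001 -0.   ]
[ 24.7 -30.8  -2.1] [-0.004 -0.001 -0.   ]
```

View pics/wrist3.png

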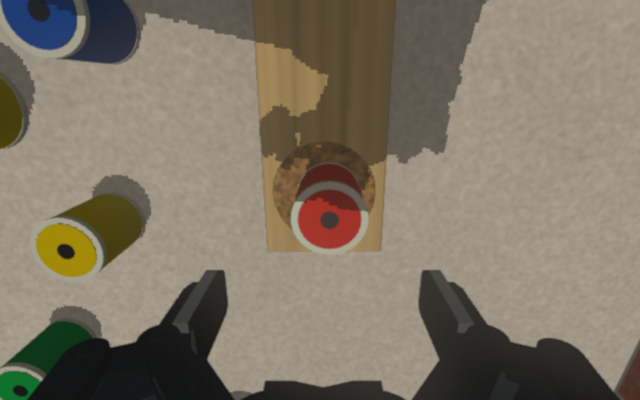

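```bash
python3 - <<'E'
from h import *
c=cal('wrist')
print("spool",pix2plane(c,(330,220),.070).round(4))
print("cork L,R mid, top", [pix2plane(c,p,.010).round(4) for p in ((273.5,189),(376,189),(323,142.5))])
print("blue by wrist",pix2plane(c,(38,10),.06).round(4))
E
python3 -m jog '[[0.025,-0.031,-0.003,-0.004,-0.001,0,-1],[0.025,-0.031,-0.003,-0.004,-0.001,0,-1],[0.025,-0.031,-0.003,-0.004,-0.001,0,-1],[0.024,-0.031,-0.003,-0.004,-0.001,0,-1],[0.01,-0.015,0,-0.004,0,0,-1]]';python3 - <<'E'
from h import *
plan((0.456,0.0055),0.04)
c=cal('wrist'); im=vision.camera('wrist'); cv2.imwrite('pics/wrist4.png',im[:,:,::-1])
m=sum(hsvmask(im,*x) for x in RNG['blue'])>0
for s,ce,_ in comps(m): print(s,ce.round(1),pix2plane(c,ce,0.06).round(4))
E
```

```text
spool [ 0.629  -0.0987  0.07  ]
cork L,R mid, top [array([ 0.5846, -0.1008,  0.01  ]), array([ 0.6666, -0.0922,  0.01  ]), array([ 0.6203, -0.0595,  0.01  ])]
blue by wrist [0.4553 0.0046 0.06  ]
t: 7.95
eef_pos: [0.4753, -0.0078, 0.3064]
orientation: [[-0.098, 0.995, 0.019], [0.995, 0.098, -0.001], [-0.003, 0.019, -1.0]]
ft_force: [1.1, 0.1, -0.6]
grip_width: 1.002
t 7.95 grasp [ 0.4782 -0.0079  0.1517] dist 114.1 rotvec [ 0.019  0.003 -0.006] N 3 grip 1.002 F [ 1.1  0.1 -0.6]
[ 5.1 -6.7 37.1] [ 0.006  0.001 -0.002]
[ 5.1 -6.4 37.1] [ 0.006  0.001 -0.002]
[ 5.1 -6.2 37.2] [ 0.006  0.001 -0.002]
[274, 165, 35, 21, 308] [290. 173.] [0.4559 0.0195 0.06  ]
[255, 185, 60, 37, 1210] [288.6 205.2] [ 0.4564 -0.0029  0.06  ]
```

View pics/wrist4.png

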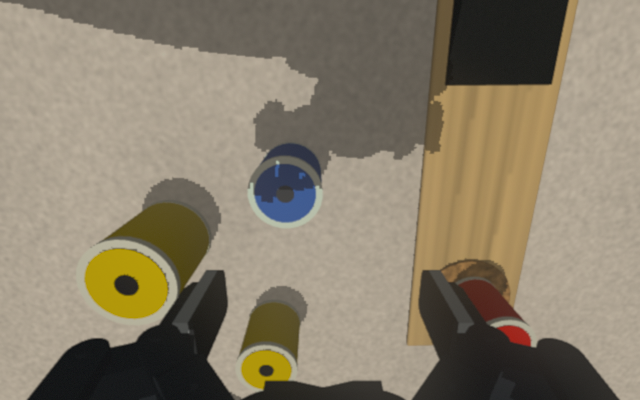

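View pics/top2.png

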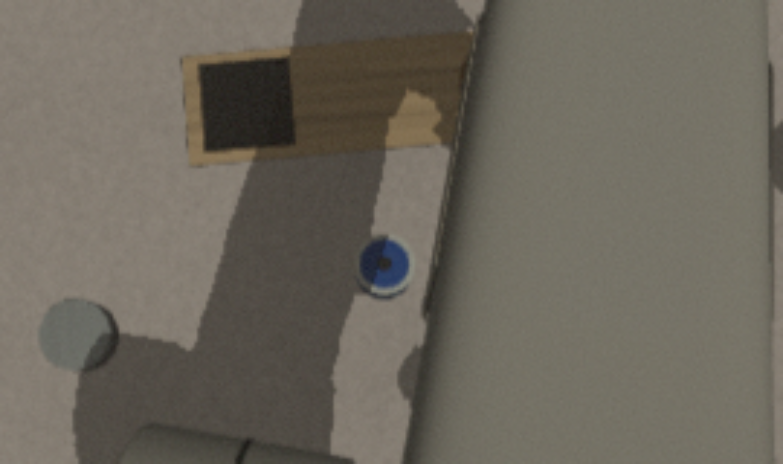

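```bash
python3 -m jog '[[0.005,-0.010,0.030,0.006,0.001,-0.002,-1],[0.005,-0.007,0.035,0.006,0.001,-0.002,-1],[0.003,-0.003,0.020,0.006,0.001,-0.002,-1],[0,0,0,0,0,0,-1]]';python3 - <<'E'
from h import *
plan((0.456,0.005),0.037)
E
```

```text
t: 8.33
eef_pos: [0.4521, 0.0054, 0.2209]
orientation: [[-0.108, 0.994, 0.007], [0.994, 0.108, 0.0], [-0.0, 0.007, -1.0]]
ft_force: [0.1, 0.0, -0.2]
grip_width: 0.997
t 8.33 grasp [0.4532 0.0054 0.0663] dist 29.5 rotvec [0.007 0.    0.004] N 1 grip 0.997 F [ 0.1  0.  -0.2]
[-0.8  3.6 29.3] [0.007 0.    0.004]
```

```bash
python3 -m jog '[[-0.001,0.003,0.022,0.007,0,0.004,-1],[0,0.001,0.008,0,0,0,-1],[0,0,0.003,0,0,0,-1]]';python3 - <<'E'
from h import *
plan((0.456,0.005),0.036)
E
```

```text
t: 8.58
eef_pos: [0.4581, 0.0046, 0.1883]
orientation: [[-0.104, 0.995, 0.003], [0.995, 0.104, -0.001], [-0.001, 0.003, -1.0]]
ft_force: [0.1, 0.3, 0.4]
grip_width: 1.001
t 8.58 grasp [0.4585 0.0045 0.0336] dist 3.2 rotvec [0.003 0.001 0.   ] N 1 grip 1.001 F [0.1 0.3 0.4]
[ 0.6 -2.1 -2.4] [0.003 0.001 0.   ]
```

```bash
python3 -m jog '[[0.001,-0.002,0,0.003,0.001,0,0],[0,0,0.001,0,0,0,1],[0,0,0.001,0,0,0,1],[0,0,0.001,0,0,0,1],[0,0,0,0,0,0,1]]' 40;python3 -m jog '[[0,0,0,0,0,0,1],[0,0,0,0,0,0,1]]';python3 - <<'E'
from h import *
plan((0.456,0.005),0.036)
E
python3 -m jog '[[0,0,-0.02,0,0,0,1],[0,0,-0.035,0,0,0,1],[0,0,-0.035,0,0,0,1],[0,0,-0.01,0,0,0,1],[0,0,0,0,0,0,1]]'; python3 - <<'E'
from h import *
im=vision.camera('wrist'); cv2.imwrite('pics/wrist5.png',im[:,:,::-1])
plan((0.6016,0.1289),0.12)
E
```

```text
t: 9.0
eef_pos: [0.458, 0.0048, 0.189]
orientation: [[-0.103, 0.995, 0.004], [0.995, 0.103, 0.0], [-0.0, 0.004, -1.0]]
ft_force: [-0.6, -0.1, 0.1]
grip_width: 0.579
t: 9.17
eef_pos: [0.4587, 0.0047, 0.1903]
orientation: [[-0.103, 0.995, 0.007], [0.995, 0.103, 0.0], [-0.001, 0.007, -1.0]]
ft_force: [0.5, -0.3, -0.6]
grip_width: 0.575
t 9.17 grasp [0.4598 0.0048 0.0356] dist 2.7 rotvec [ 0.007  0.001 -0.001] N 1 grip 0.575 F [ 0.5 -0.3 -0.6]
[ 0.5 -2.6 -0.4] [ 0.007  0.001 -0.001]
t: 9.58
eef_pos: [0.4573, 0.0046, 0.2939]
orientation: [[-0.103, 0.995, 0.004], [0.995, 0.103, -0.0], [-0.0, 0.004, -1.0]]
ft_force: [0.5, -1.1, -1.2]
grip_width: 0.575
t 9.63 grasp [0.4581 0.0046 0.1385] dist 191.2 rotvec [ 0.004  0.    -0.001] N 5 grip 0.573 F [-0.1  0.   0. ]
[21.8 31.2  3.8] [ 0.001  0.    -0.   ]
[21.8 31.2  3.8] [ 0.001  0.    -0.   ]
[21.7 31.2  3.8] [ 0.001  0.    -0.   ]
[21.7 31.2  3.8] [ 0.001  0.    -0.   ]
[21.7 31.2  3.7] [ 0.001  0.    -0.   ]
```

View pics/wrist5.png

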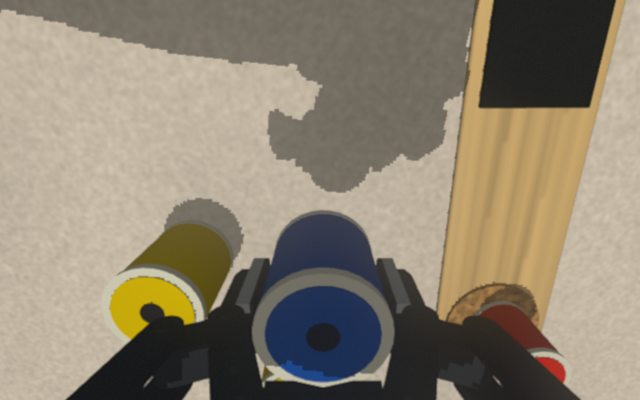

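Blue is held, with its dot at (323,337).

```bash
python3 - <<'E'
from h import *
c=cal('wrist'); s=monitor.read_state(); R=s["orientation"]; g=s["eef_pos"]+R[:,2]*ctrl.grasp_offset
for dz in (.02,.0225,.025,.0275):
    p=pix2plane(c,(323,337),g[2]+dz); w=[proj(c,p+np.array([sx*.025,0,0])) for sx in(1,-1)]
    print(dz,((p-g)@R*1000).round(1), abs(w[0]-w[1]).round(1))
E
python3 -m jog '[[0.022,0.031,0.003,0.001,0,0,1],[0.022,0.031,0.003,0.001,0,0,1],[0.022,0.031,0.003,0.001,0,0,1],[0.021,0.031,0.003,0.001,0,0,1],[0.010,0.020,0.003,0,0,0,1]]'; python3 -m jog '[[0,0,0,0,0,0,1]]'; python3 - <<'E'
from h import *
plan((0.6016,0.1289),0.06)
E
```

```text
0.02 [ -5.8   0.2 -20. ] [131.4  10.8]
0.0225 [ -3.6   0.2 -22.5] [134.7  11. ]
0.025 [ -1.5   0.2 -25. ] [138.   11.3]
0.0275 [  0.7   0.2 -27.5] [141.6  11.6]
t: 10.05
eef_pos: [0.5892, 0.1161, 0.2713]
orientation: [[-0.095, 0.995, -0.01], [0.995, 0.095, -0.003], [-0.002, -0.01, -1.0]]
ft_force: [1.8, -0.1, -0.5]
grip_width: 0.578
t: 10.13
eef_pos: [0.5917, 0.1186, 0.2683]
orientation: [[-0.098, 0.995, -0.01], [0.995, 0.098, -0.003], [-0.002, -0.01, -1.0]]
ft_force: [1.3, -0.3, -1.2]
grip_width: 0.576
t 10.13 grasp [0.5901 0.1182 0.1136] dist 55.5 rotvec [-0.01   0.002 -0.006] N 2 grip 0.576 F [ 1.3 -0.3 -1.2]
[ 4.7  5.7 26.8] [-0.005  0.001 -0.003]
[ 4.7  5.6 26.8] [-0.005  0.001 -0.003]
```

```bash
python3 -m jog '[[0.006,0.008,0.027,-0.005,0.001,-0.003,1],[0.005,0.004,0.026,-0.005,0.001,-0.003,1],[0,0,0,0,0,0,1],[0,0,0,0,0,0,1]]'; python3 - <<'E'
from h import *
plan((0.6016,0.1294),0.05)
E
```

```text
t: 10.47
eef_pos: [0.6012, 0.1315, 0.2073]
orientation: [[-0.106, 0.994, -0.008], [0.994, 0.106, -0.002], [-0.001, -0.008, -1.0]]
ft_force: [0.0, 0.0, -1.2]
grip_width: 0.576
t 10.47 grasp [0.6    0.1312 0.0526] dist 3.4 rotvec [-0.008  0.001  0.002] N 1 grip 0.576 F [ 0.   0.  -1.2]
[-2.1  0.2  2.6] [-0.008  0.001  0.002]
```

```bash
python3 -m jog '[[-0.002,0.001,0.003,-0.008,0.001,0.002,1],[0,0,0,0,0,0,1]]'; python3 - <<'E'
from h import *
plan((0.6016,0.1294),0.046)
E
```

```text
t: 10.63
eef_pos: [0.601, 0.1285, 0.2036]
orientation: [[-0.103, 0.995, -0.004], [0.995, 0.103, -0.001], [-0.001, -0.004, -1.0]]
ft_force: [0.3, 0.1, -0.8]
grip_width: 0.577
t 10.63 grasp [0.6005 0.1283 0.0489] dist 3.1 rotvec [-0.004  0.001 -0.001] N 1 grip 0.577 F [ 0.3  0.1 -0.8]
[0.8 0.7 2.9] [-0.004  0.001 -0.001]
```

```bash
python3 -m jog '[[0.001,0.001,0.005,-0.004,0.001,0,1],[0,0,0.001,0,0,0,1]]'; python3 - <<'E'
from h import *
plan((0.6016,0.1294),0.045)
E
```

```text
t: 10.8
eef_pos: [0.6022, 0.1286, 0.1995]
orientation: [[-0.101, 0.995, 0.004], [0.995, 0.101, 0.001], [0.0, 0.004, -1.0]]
ft_force: [-0.3, -0.4, -0.7]
grip_width: 0.578
t 10.8 grasp [0.6027 0.1287 0.0448] dist 1.0 rotvec [ 0.004 -0.    -0.002] N 1 grip 0.578 F [-0.3 -0.4 -0.7]
[ 0.9 -0.5 -0.2] [ 0.004 -0.    -0.002]
```

```bash
python3 -m jog '[[0.001,-0.001,0.003,0.004,0,-0.002,1],[0,0,0.001,0,0,0,1]]'; python3 - <<'E'
from h import *
plan((0.6016,0.1294),0.044)
E
```

```text
t: 10.97
eef_pos: [0.6021, 0.129, 0.1984]
orientation: [[-0.102, 0.995, 0.005], [0.995, 0.102, 0.001], [0.0, 0.005, -1.0]]
ft_force: [-1.3, -0.1, -0.4]
grip_width: 0.575
t 10.97 grasp [0.6029 0.1292 0.0437] dist 0.7 rotvec [ 0.005 -0.    -0.001] N 1 grip 0.575 F [-1.3 -0.1 -0.4]
[ 0.4 -0.5 -0.3] [ 0.005 -0.    -0.001]
```

```bash
python3 -m jog '[[0,-0.001,0.003,0.005,0,0,1],[0,0,0.001,0,0,0,1]]'; python3 - <<'E'
from h import *
plan((0.6016,0.1294),0.044)
E
```

```text
t: 11.13
eef_pos: [0.6027, 0.129, 0.1987]
orientation: [[-0.102, 0.995, 0.007], [0.995, 0.102, 0.002], [0.001, 0.008, -1.0]]
ft_force: [-0.7, -0.1, -0.6]
grip_width: 0.581
t 11.13 grasp [0.6039 0.1293 0.044 ] dist 1.2 rotvec [ 0.008 -0.001 -0.002] N 1 grip 0.581 F [-0.7 -0.1 -0.6]
[ 0.5 -1.1 -0. ] [ 0.008 -0.001 -0.002]
```

```bash
python3 -m jog '[[0,-0.001,0.004,0.006,0,0,1],[0,0,0.003,0,0,0,1]]'; python3 - <<'E'
from h import *
plan((0.6016,0.1294),0.044)
im=vision.camera('side'); cv2.imwrite('pics/side3.png',cv2.resize(im[150:280,220:400,::-1],None,fx=4,fy=4,interpolation=cv2.INTER_CUBIC))
E
```

```text
t: 11.3
eef_pos: [0.603, 0.129, 0.1982]
orientation: [[-0.102, 0.995, 0.008], [0.995, 0.102, 0.003], [0.002, 0.009, -1.0]]
ft_force: [-9.7, -2.9, 19.4]
grip_width: 0.577
t 11.3 grasp [0.6043 0.1294 0.0435] dist 1.5 rotvec [ 0.009 -0.002 -0.002] N 1 grip 0.577 F [-9.7 -2.9 19.4]
[ 0.5 -1.3 -0.5] [ 0.009 -0.002 -0.002]
```

View pics/side3.png

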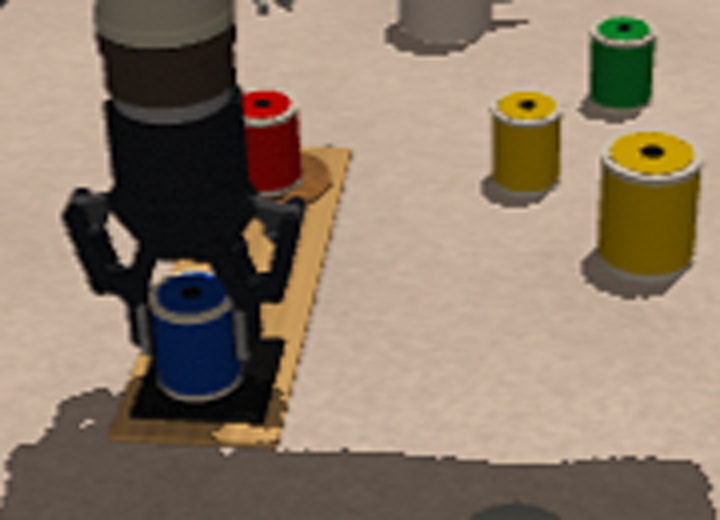

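```bash
python3 -m jog '[[0,-0.004,-0.001,0.009,-0.002,-0.002,1],[0,-0.001,0,0,0,0,1]]'; python3 - <<'E'
from h import *
plan((0.6016,0.1294),0.044)
E
```

```text
t: 11.52
eef_pos: [0.598, 0.1285, 0.201]
orientation: [[-0.104, 0.995, 0.002], [0.995, 0.104, 0.0], [0.0, 0.002, -1.0]]
ft_force: [-0.3, 0.3, -1.2]
grip_width: 0.576
t 11.52 grasp [0.5982 0.1285 0.0463] dist 4.4 rotvec [ 0.002 -0.     0.   ] N 1 grip 0.576 F [-0.3  0.3 -1.2]
[0.5 3.7 2.3] [ 0.002 -0.     0.   ]
```

```bash
python3 -m jog '[[0.001,0.003,0.004,0.002,0,0,1],[0,0,0.003,0,0,0,1]]'; python3 - <<'E'
from h import *
plan((0.6016,0.1294),0.044)
E
```

```text
t: 11.68
eef_pos: [0.6004, 0.1297, 0.1979]
orientation: [[-0.104, 0.995, -0.0], [0.995, 0.104, -0.0], [-0.0, -0.0, -1.0]]
ft_force: [-10.6, -3.1, 34.5]
grip_width: 0.576
t 11.68 grasp [0.6004 0.1296 0.0432] dist 1.4 rotvec [-0.  0.  0.] N 1 grip 0.576 F [-10.6  -3.1  34.5]
[-0.4  1.1 -0.8] [-0.  0.  0.]
```

```bash
python3 -m jog '[[0,0,0,0,0,0,1]]'; python3 -m jog '[[0,0,0,0,0,0,0.4],[0,0,0,0,0,0,-1],[0,0,0,0,0,0,-1],[0,0,0,0,0,0,-1],[0,0,0,0,0,0,-1]]';python3 -m jog '[[0,0,0,0,0,0,-1],[0,0,-0.02,0,0,0,-1],[0,0,-0.04,0,0,0,-1],[0,0,-0.04,0,0,0,-1]]'; python3 - <<'E'
from h import *
plan((0.396,0.20),0.15,n=10)
im=vision.camera('wrist'); cv2.imwrite('pics/wrist6.png',im[:,:,::-1])
E
```

```text
t: 11.77
eef_pos: [0.6005, 0.1297, 0.1988]
orientation: [[-0.104, 0.995, 0.001], [0.995, 0.104, 0.0], [0.0, 0.001, -1.0]]
ft_force: [0.1, 1.2, -0.7]
grip_width: 0.574
t: 12.18
eef_pos: [0.6009, 0.13, 0.1959]
orientation: [[-0.104, 0.995, -0.001], [0.995, 0.104, -0.0], [0.0, -0.001, -1.0]]
ft_force: [0.4, 0.5, -0.4]
grip_width: 1.0
t: 12.52
eef_pos: [0.5972, 0.1293, 0.2849]
orientation: [[-0.104, 0.994, -0.027], [0.995, 0.104, -0.006], [-0.003, -0.027, -1.0]]
ft_force: [0.2, 0.7, -0.7]
grip_width: 0.998
t 12.52 grasp [0.593  0.1284 0.1302] dist 214.2 rotvec [-0.027  0.003  0.001] N 6 grip 0.998 F [ 0.2  0.7 -0.7]
[ 15.2 -32.2  -2.5] [-0.005  0.     0.   ]
[ 15.2 -32.2  -2.6] [-0.005  0.     0.   ]
[ 15.2 -32.2  -2.7] [-0.005  0.     0.   ]
[ 15.2 -32.2  -2.9] [-0.005  0.     0.   ]
[ 15.2 -32.2  -3. ] [-0.005  0.     0.   ]
[ 15.2 -32.1  -3.2] [-0.005  0.     0.   ]
```

View pics/wrist6.png

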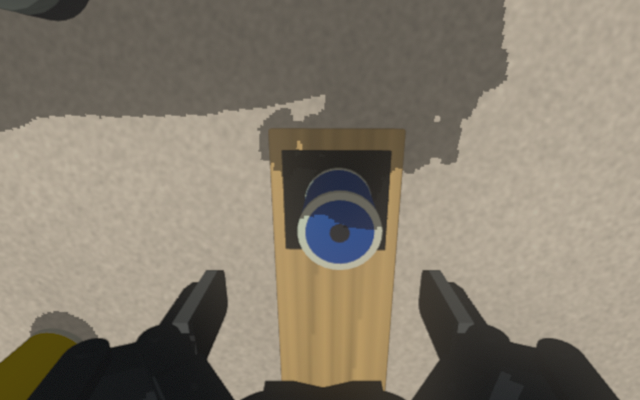

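```bash
python3 -m jog '[[0.021,-0.030,-0.009,-0.005,0,0,-1],[0.021,-0.030,-0.009,-0.005,0,0,-1],[0.021,-0.030,-0.009,-0.005,0,0,-1],[0.021,-0.030,-0.009,-0.005,0,0,-1],[0.021,-0.030,-0.009,-0.005,0,0,-1]]'; python3 - <<'E'
from h import *
plan((0.396,0.2625),0.17,n=10)
E
```

```text
t: 12.98
eef_pos: [0.4423, 0.2185, 0.3406]
orientation: [[-0.092, 0.995, 0.024], [0.996, 0.092, 0.002], [-0.0, 0.024, -1.0]]
ft_force: [0.6, 0.8, 0.5]
grip_width: 1.001
t 12.98 grasp [0.4459 0.2189 0.186 ] dist 65.8 rotvec [ 0.024  0.    -0.011] N 2 grip 1.001 F [0.6 0.8 0.5]
[ 24.  -21.2   7.5] [ 0.012  0.    -0.006]
[ 24.1 -21.    7.7] [ 0.012  0.    -0.006]
```

```bash
python3 -m jog '[[0.026,-0.022,0.008,0.012,0,-0.006,-1],[0.024,-0.018,0.008,0.012,0,-0.006,-1],[0,0,0,0,0,0,-1],[0,0,0,0,0,0,-1]]'; python3 - <<'E'
from h import *
plan((0.396,0.2625),0.06,n=10)
c=cal('wrist'); im=vision.camera('wrist'); cv2.imwrite('pics/wrist7.png',im[:,:,::-1])
print(proj(c,(.396,.2625,.035)))
for q in vision.find_in('wrist','pin_tin'): print(q)
E
```

```text
t: 13.32
eef_pos: [0.3904, 0.2687, 0.3266]
orientation: [[-0.112, 0.994, 0.003], [0.994, 0.112, 0.004], [0.004, 0.004, -1.0]]
ft_force: [-0.0, 0.4, 0.8]
grip_width: 0.999
t 13.32 grasp [0.3908 0.2694 0.1719] dist 112.2 rotvec [ 0.004 -0.004  0.009] N 3 grip 0.999 F [-0.   0.4  0.8]
[-2.4  1.5 37.3] [ 0.001 -0.001  0.003]
[-2.4  1.6 37.3] [ 0.001 -0.001  0.003]
[-2.3  1.6 37.3] [ 0.001 -0.001  0.003]
[327.35962503 204.22087879]
{'bbox': [289.5, 162.0, 73.6, 75.0], 'confidence': 0.87}
```

View pics/wrist7.png

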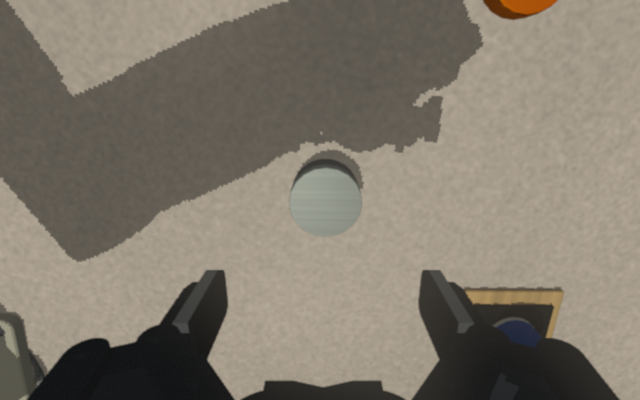

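```bash
python3 -m jog '[[-0.003,0.003,0.037,0.001,-0.001,0.003,-1],[-0.002,0.002,0.037,0.001,-0.001,0.003,-1],[-0.001,0.001,0.035,0.001,-0.001,0.003,-1],[0,0,0,0,0,0,-1],[0,0,0,0,0,0,-1]]'; python3 - <<'E'
from h import *
plan((0.3955,0.2635),0.024,n=10)
E
```

```text
t: 13.83
eef_pos: [0.4058, 0.2613, 0.2178]
orientation: [[-0.092, 0.996, 0.011], [0.996, 0.092, 0.006], [0.005, 0.012, -1.0]]
ft_force: [-0.4, -0.0, 0.5]
grip_width: 1.001
t 13.83 grasp [0.4075 0.2623 0.0631] dist 40.4 rotvec [ 0.012 -0.005 -0.012] N 2 grip 1.001 F [-0.4 -0.   0.5]
[ 1.5 -5.2 19.5] [ 0.006 -0.003 -0.006]
[ 1.6 -5.1 19.5] [ 0.006 -0.003 -0.006]
```

```bash
python3 -m jog '[[0.003,-0.008,0,0.012,-0.005,-0.012,-1],[0,0,0,0,0,0,-1],[0,0,0,0,0,0,-1]]'; python3 - <<'E'
from h import *
plan((0.3955,0.2635),0.024,n=10)
E
```

```text
t: 14.08
eef_pos: [0.3993, 0.2631, 0.2211]
orientation: [[-0.102, 0.995, 0.002], [0.995, 0.102, 0.001], [0.001, 0.002, -1.0]]
ft_force: [0.4, 0.2, 0.6]
grip_width: 0.996
t 14.08 grasp [0.3995 0.2633 0.0664] dist 42.5 rotvec [ 0.002 -0.001 -0.002] N 2 grip 0.996 F [0.4 0.2 0.6]
[ 0.3 -1.9 21.2] [ 0.001 -0.001 -0.001]
[ 0.4 -1.9 21.2] [ 0.001 -0.001 -0.001]
```

```bash
python3 -m jog '[[0.001,-0.004,0.015,0.001,-0.001,-0.001,-1],[0,-0.002,0.014,0.001,0,0,-1],[0,0,0.005,0,0,0,-1],[0,0,0,0,0,0,-1]]'; python3 - <<'E'
from h import *
plan((0.3955,0.2635),0.024,n=10)
E
```

```text
t: 14.42
eef_pos: [0.3965, 0.2663, 0.194]
orientation: [[-0.104, 0.995, 0.013], [0.995, 0.103, 0.009], [0.008, 0.014, -1.0]]
ft_force: [-0.5, -1.0, 0.2]
grip_width: 0.998
t 14.42 grasp [0.3986 0.2677 0.0393] dist 15.6 rotvec [ 0.014 -0.008 -0.   ] N 1 grip 0.998 F [-0.5 -1.   0.2]
[-2.8 -1.5 15.2] [ 0.014 -0.008 -0.   ]
```

```bash
python3 -m jog '[[-0.003,-0.002,0.015,0.014,-0.008,0,-1],[0,0,0.004,0,0,0,-1]]'; python3 - <<'E'
from h import *
plan((0.3955,0.2635),0.024,n=10)
E
```

```text
t: 14.58
eef_pos: [0.3963, 0.2642, 0.177]
orientation: [[-0.104, 0.995, 0.005], [0.995, 0.104, 0.003], [0.002, 0.005, -1.0]]
ft_force: [0.1, -0.3, -0.3]
grip_width: 0.996
t 14.58 grasp [0.397  0.2645 0.0223] dist 2.0 rotvec [ 0.005 -0.002  0.   ] N 1 grip 0.996 F [ 0.1 -0.3 -0.3]
[-0.6 -0.8 -1.7] [ 0.005 -0.002  0.   ]
```

```bash
python3 -m jog '[[-0.001,-0.002,0.001,0.005,-0.002,0,0.2],[0,0,0.001,0,0,0,1],[0,0,0.001,0,0,0,1],[0,0,0.001,0,0,0,1],[0,0,0,0,0,0,1]]' 40; python3 -m jog '[[0,0,0,0,0,0,1]]'; python3 - <<'E'
from h import *
plan((0.3955,0.2635),0.024,n=10)
E
python3 -m jog '[[0,0,-0.02,0,0,0,1],[0,0,-0.035,0,0,0,1],[0,0,-0.035,0,0,0,1],[0,0,-0.01,0,0,0,1],[0,0,0,0,0,0,1]]'; python3 - <<'E'
from h import *
im=vision.camera('wrist'); cv2.imwrite('pics/wrist8.png',im[:,:,::-1])
plan((0.52,0.0145),0.16)
E
```

```text
t: 15.0
eef_pos: [0.3947, 0.2629, 0.175]
orientation: [[-0.104, 0.995, -0.0], [0.995, 0.104, 0.0], [0.0, -0.0, -1.0]]
ft_force: [0.0, -0.9, -1.9]
grip_width: 0.691
t: 15.08
eef_pos: [0.3948, 0.263, 0.1752]
orientation: [[-0.104, 0.995, 0.0], [0.995, 0.104, 0.001], [0.001, 0.0, -1.0]]
ft_force: [0.2, -0.5, -1.3]
grip_width: 0.689
t 15.08 grasp [0.3948 0.2631 0.0205] dist 3.6 rotvec [ 0.    -0.001  0.   ] N 1 grip 0.689 F [ 0.2 -0.5 -1.3]
[ 0.5  0.8 -3.5] [ 0.    -0.001  0.   ]
t: 15.5
eef_pos: [0.3936, 0.262, 0.2763]
orientation: [[-0.104, 0.995, -0.007], [0.995, 0.103, -0.004], [-0.003, -0.007, -1.0]]
ft_force: [0.2, 0.3, -2.1]
grip_width: 0.692
t 15.55 grasp [0.3926 0.2614 0.1209] dist 280.7 rotvec [-0.007  0.003 -0.   ] N 8 grip 0.689 F [ 0.9 -0.2 -0.5]
[-32.4  12.5  -4.9] [-0.001  0.    -0.   ]
[-32.4  12.5  -4.9] [-0.001  0.    -0.   ]
[-32.4  12.5  -4.9] [-0.001  0.    -0.   ]
[-32.4  12.5  -4.9] [-0.001  0.    -0.   ]
[-32.4  12.5  -4.9] [-0.001  0.    -0.   ]
```

View pics/wrist8.png

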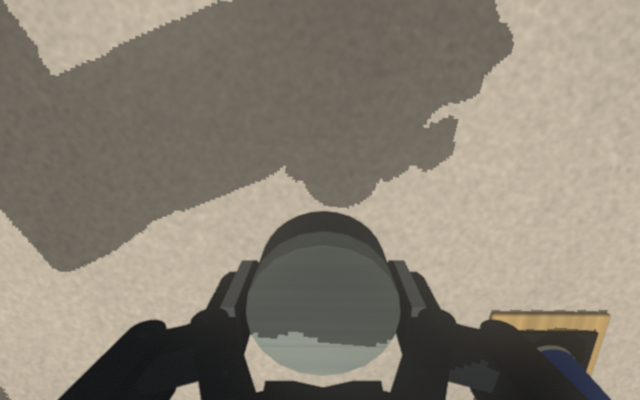

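```bash
python3 - <<'E'
from h import *
c=cal('wrist'); s=monitor.read_state(); R=s["orientation"]; g=s["eef_pos"]+R[:,2]*ctrl.grasp_offset
p=pix2plane(c,(323.5,303),g[2]+.0145); w=[proj(c,p+np.array([sx*.03,0,0])) for sx in(1,-1)]
print(((p-g)@R*1000).round(1), abs(w[0]-w[1]).round(1))
plan((0.6135,0.0145),0.13,n=2)
E
python3 -m jog '[[-0.033,0.013,-0.005,-0.001,0,0,1],[-0.033,0.013,-0.005,-0.001,0,0,1],[-0.033,0.013,-0.003,-0.001,0,0,1],[-0.033,0.013,-0.003,-0.001,0,0,1],[-0.033,0.013,0,-0.001,0,0,1]]'; python3 - <<'E'
from h import *
plan((0.6135,0.0145),0.12)
E
```

```text
[  5.4   0.4 -14.5] [155.9  14.6]
t 15.55 grasp [0.3926 0.2614 0.1209] dist 331.2 rotvec [-0.007  0.003 -0.   ] N 9 grip 0.689 F [ 0.9 -0.2 -0.5]
[-29.9  21.4  -1.1] [-0.001  0.    -0.   ]
[-29.9  21.4  -1.1] [-0.001  0.    -0.   ]
t: 15.97
eef_pos: [0.4747, 0.1057, 0.2855]
orientation: [[-0.121, 0.993, -0.01], [0.993, 0.121, -0.003], [-0.002, -0.011, -1.0]]
ft_force: [0.5, 0.5, -1.0]
grip_width: 0.688
t 15.97 grasp [0.4732 0.1052 0.1308] dist 166.4 rotvec [-0.011  0.002  0.018] N 5 grip 0.688 F [ 0.5  0.5 -1. ]
[-21.5  25.4   1.9] [-0.002  0.     0.004]
[-21.4  25.4   2. ] [-0.002  0.     0.004]
[-21.3  25.5   2. ] [-0.002  0.     0.004]
[-21.2  25.6   2.1] [-0.002  0.     0.004]
[-21.1  25.6   2.1] [-0.002  0.     0.004]
```

```bash
python3 -m jog '[[-0.021,0.026,0.002,-0.002,0,0.004,1],[-0.021,0.026,0.002,-0.002,0,0.004,1],[-0.021,0.026,0.002,-0.002,0,0.004,1],[-0.021,0.025,0.002,-0.002,0,0.004,1],[-0.015,0.020,0.002,0,0,0,1]]';python3 -m jog '[[0,0,0,0,0,0,1],[0,0,0,0,0,0,1]]'; python3 - <<'E'
from h import *
plan((0.6135,0.013),0.06)
E
```

```text
t: 16.38
eef_pos: [0.6087, 0.0111, 0.2639]
orientation: [[-0.099, 0.995, -0.017], [0.995, 0.099, -0.005], [-0.003, -0.018, -1.0]]
ft_force: [0.4, -0.0, -0.7]
grip_width: 0.691
t: 16.55
eef_pos: [0.6115, 0.0071, 0.2577]
orientation: [[-0.093, 0.995, -0.022], [0.996, 0.093, -0.006], [-0.004, -0.022, -1.0]]
ft_force: [0.2, 0.1, -1.9]
grip_width: 0.689
t 16.55 grasp [0.6082 0.0062 0.1031] dist 43.5 rotvec [-0.022  0.004 -0.011] N 2 grip 0.689 F [ 0.2  0.1 -1.9]
[ 2.9  1.7 21.5] [-0.011  0.002 -0.005]
[ 2.9  1.5 21.5] [-0.011  0.002 -0.005]
```

```bash
python3 -m jog '[[0.004,0.003,0.020,-0.011,0.002,-0.005,1],[0.003,0.001,0.020,-0.011,0.002,-0.005,1],[0,0,0.005,0,0,0,1],[0,0,0,0,0,0,1]]';python3 - <<'E'
from h import *
plan((0.6135,0.013),0.036)
E
```

```text
t: 16.88
eef_pos: [0.611, 0.0151, 0.2061]
orientation: [[-0.103, 0.995, -0.009], [0.995, 0.103, 0.001], [0.002, -0.008, -1.0]]
ft_force: [-1.0, -0.1, -1.1]
grip_width: 0.692
t 16.88 grasp [0.6097 0.0152 0.0514] dist 15.7 rotvec [-0.008 -0.002 -0.   ] N 1 grip 0.692 F [-1.  -0.1 -1.1]
[-2.4  2.4 15.4] [-0.008 -0.002 -0.   ]
```

```bash
python3 -m jog '[[-0.002,0.003,0.015,-0.008,-0.002,0,1],[0,0,0.002,0,0,0,1]]';python3 - <<'E'
from h import *
plan((0.6135,0.013),0.03)
E
```

```text
t: 17.05
eef_pos: [0.6125, 0.0146, 0.1887]
orientation: [[-0.105, 0.994, -0.003], [0.994, 0.105, -0.001], [-0.0, -0.003, -1.0]]
ft_force: [-1.3, -0.3, -1.9]
grip_width: 0.687
t 17.05 grasp [0.612  0.0145 0.034 ] dist 4.4 rotvec [-0.003  0.     0.002] N 1 grip 0.687 F [-1.3 -0.3 -1.9]
[-1.7  0.8  4. ] [-0.003  0.     0.002]
```

```bash
python3 -m jog '[[-0.002,0.001,0.006,-0.003,0,0.002,1],[0,0,0.001,0,0,0,1]]';python3 - <<'E'
from h import *
plan((0.6135,0.013),0.027)
E
```

```text
t: 17.22
eef_pos: [0.6132, 0.0133, 0.1824]
orientation: [[-0.104, 0.995, -0.001], [0.995, 0.104, -0.0], [-0.0, -0.001, -1.0]]
ft_force: [-0.1, -0.1, -0.3]
grip_width: 0.693
t 17.22 grasp [0.6131 0.0133 0.0277] dist 0.8 rotvec [-0.001  0.     0.001] N 1 grip 0.693 F [-0.1 -0.1 -0.3]
[-0.4  0.2  0.7] [-0.001  0.     0.001]
```

```bash
python3 -m jog '[[0,0,0.003,-0.001,0,0,1],[0,0,0.002,0,0,0,1]]';python3 - <<'E'
from h import *
plan((0.6135,0.013),0.027)
im=vision.camera('side'); cv2.imwrite('pics/side4.png',cv2.resize(im[150:280,220:400,::-1],None,fx=4,fy=4,interpolation=cv2.INTER_CUBIC))
E
```

```text
t: 17.38
eef_pos: [0.6136, 0.0135, 0.1806]
orientation: [[-0.104, 0.995, 0.002], [0.995, 0.104, -0.0], [-0.0, 0.002, -1.0]]
ft_force: [-6.0, -1.2, 13.3]
grip_width: 0.691
t 17.38 grasp [0.614  0.0135 0.0259] dist 1.2 rotvec [0.002 0.    0.001] N 1 grip 0.691 F [-6.  -1.2 13.3]
[-0.5 -0.1 -1.1] [0.002 0.    0.001]
```

View pics/side4.png

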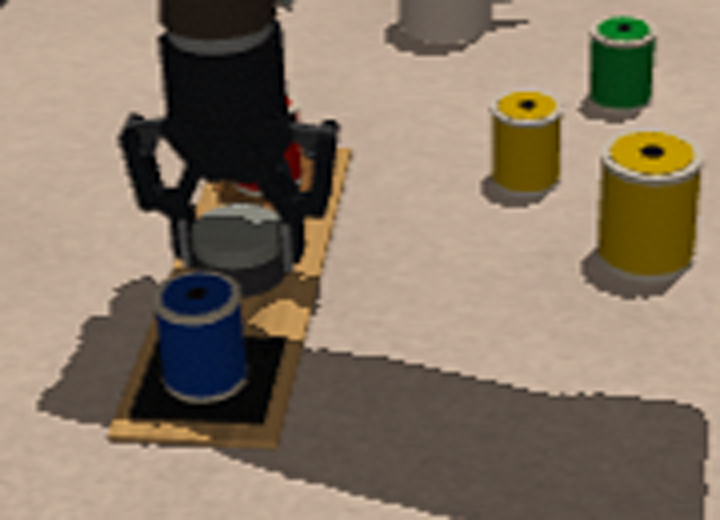

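Contact on the bare wood. I release, lift, and go over to the yellow spool.

```bash
python3 -m jog '[[0,0,0,0,0,0,1],[0,0,0,0,0,0,0.4],[0,0,0,0,0,0,-1],[0,0,0,0,0,0,-1],[0,0,0,0,0,0,-1]]';python3 -m jog '[[0,0,0,0,0,0,-1],[0,0,-0.02,0,0,0,-1],[0,0,-0.04,0,0,0,-1],[0,0,-0.04,0,0,0,-1],[0,0,-0.02,0,0,0,-1]]'; python3 - <<'E'
from h import *
plan((0.451,-0.145),0.16,n=10)
im=vision.camera('wrist'); cv2.imwrite('pics/wrist9.png',im[:,:,::-1])
E
```

```text
t: 17.85
eef_pos: [0.615, 0.0136, 0.1849]
orientation: [[-0.104, 0.995, 0.01], [0.995, 0.104, 0.0], [-0.001, 0.01, -1.0]]
ft_force: [-0.4, 0.3, 0.4]
grip_width: 1.002
t: 18.27
eef_pos: [0.6115, 0.0135, 0.3007]
orientation: [[-0.104, 0.995, -0.007], [0.995, 0.104, -0.0], [0.0, -0.007, -1.0]]
ft_force: [1.4, -0.0, 1.2]
grip_width: 0.997
t 18.27 grasp [0.6104 0.0135 0.146 ] dist 226.0 rotvec [-0.007 -0.     0.001] N 6 grip 0.997 F [ 1.4 -0.   1.2]
[-23.5 -29.4  -2.1] [-0.001 -0.     0.   ]
[-23.5 -29.4  -2.2] [-0.001 -0.     0.   ]
[-23.5 -29.4  -2.2] [-0.001 -0.     0.   ]
[-23.5 -29.4  -2.2] [-0.001 -0.     0.   ]
[-23.5 -29.4  -2.3] [-0.001 -0.     0.   ]
[-23.5 -29.3  -2.3] [-0.001 -0.     0.   ]
```

View pics/wrist9.png

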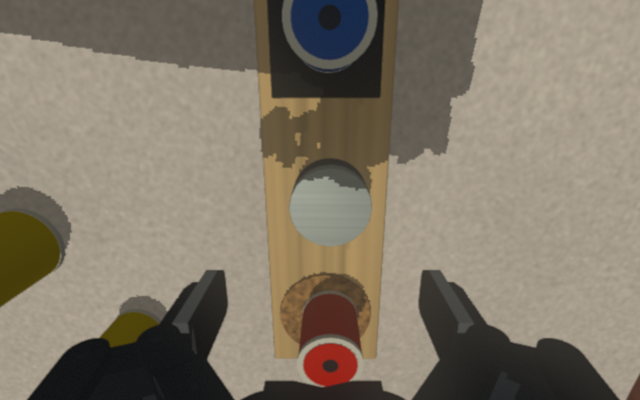

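```bash
python3 - <<'E'
from h import *
c=cal('wrist')
print("tin",pix2plane(c,(331,206),.041).round(4),"red",pix2plane(c,(330,366),.07).round(4),"blue",pix2plane(c,(329,18),.07).round(4))
print([proj(c,p).round(0) for p in ((0.6135,0.0145,.041),(0.6253,-.1,.07),(.6016,.1289,.07))])
E
python3 -m jog '[[-0.024,-0.030,-0.003,-0.001,0,0,-1],[-0.024,-0.030,-0.003,-0.001,0,0,-1],[-0.024,-0.030,-0.003,-0.001,0,0,-1],[-0.023,-0.030,-0.003,-0.001,0,0,-1],[-0.023,-0.029,-0.003,-0.001,0,0,-1]]';python3 -m jog '[[-0.015,-0.010,-0.003,0,0,0,-1],[0,0,0,0,0,0,-1],[0,0,0,0,0,0,-1]]';python3 - <<'E'
from h import *
plan((0.451,-0.145),0.07,n=10)
c=cal('wrist'); im=vision.camera('wrist'); cv2.imwrite('pics/wrist10.png',im[:,:,::-1])
im=vision.camera('top'); cv2.imwrite('pics/top3.png',cv2.resize(im[125:285,190:460,::-1],None,fx=2.9,fy=2.9))
print(proj(c,(.451,-.145,.06)))
E
```

```text
tin [0.6182 0.0148 0.041 ] red [ 0.6303 -0.1041  0.07  ] blue [0.6033 0.1313 0.07  ]
[array([325., 206.]), array([324., 361.]), array([325.,  23.])]
t: 18.73
eef_pos: [0.479, -0.1186, 0.3195]
orientation: [[-0.117, 0.993, 0.016], [0.993, 0.117, 0.001], [-0.001, 0.016, -1.0]]
ft_force: [0.6, -1.0, -0.2]
grip_width: 1.003
t: 18.98
eef_pos: [0.4646, -0.1392, 0.3228]
orientation: [[-0.108, 0.994, 0.014], [0.994, 0.108, -0.0], [-0.002, 0.014, -1.0]]
ft_force: [-0.4, 0.6, -0.4]
grip_width: 0.998
t 18.98 grasp [ 0.4668 -0.1392  0.1681] dist 99.2 rotvec [0.014 0.002 0.005] N 3 grip 0.998 F [-0.4  0.6 -0.4]
[-1.4 -5.2 32.6] [0.005 0.001 0.002]
[-1.4 -5.  32.7] [0.005 0.001 0.002]
[-1.4 -4.9 32.7] [0.005 0.001 0.002]
[298.23582596 212.03623199]
```

View pics/wrist10.png

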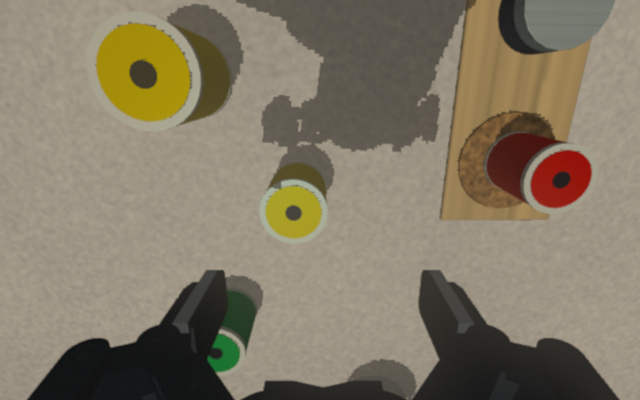

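View pics/top3.png

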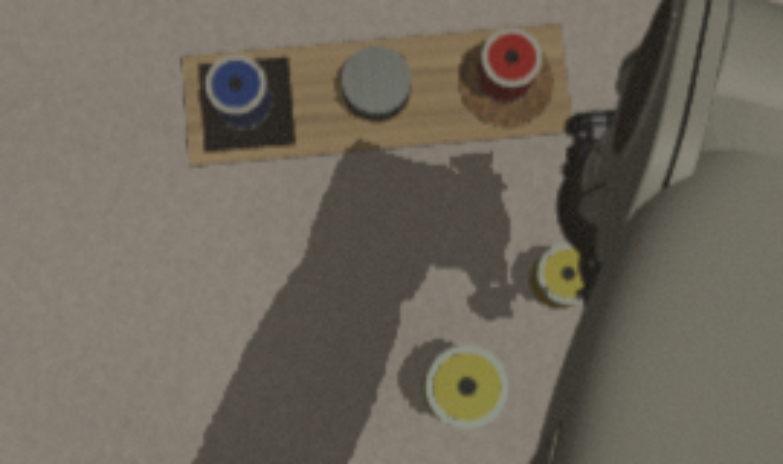

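```bash
python3 - <<'E'
from h import *
im=vision.camera('top'); c=cal("top"); hsv=cv2.cvtColor(im,cv2.COLOR_RGB2HSV)
for k in ('red','blue','yellow'):
    m=sum(hsvmask(im,*x) for x in RNG[k])>0
    z=.07 if k!='yellow' else .06
    for s,ce,_ in comps(m,100): print(k,s,ce.round(2),pix2plane(c,(s[0]+(s[2]-1)/2,s[1]+(s[3]-1)/2),z).round(4),pix2plane(c,ce,z).round(4))
mt=(hsv[...,1]<30)&(hsv[...,2]>60); mt[:,:300]=0;mt[:,340]=0;mt[:135]=0;mt[172:]=0
for b in comps(mt):
  cs=cv2.findContours(b[2].astype(np.uint8),0,2)[0][0]
  pts=np.array([pix2plane(c,p[0],0.041)[:2]*1000 for p in cs],np.float32)
  print("tin",cv2.minEnclosingCircle(pts),cv2.fitEllipse(pts),b[0])
for p in ((0.6135,0.0145,.041),(0.6253,-.1,.07),(.6016,.1289,.07)): print(proj(c,p))
# board edges in wrist9
w=cv2.imread('pics/wrist9.png'); h=cv2.cvtColor(w,cv2.COLOR_BGR2HSV)
for r in (120,140,206,255,270): print(r,[int(x) for x in h[r,255:280,1]],[int(x) for x in h[r,372:400,1]])
E
```

```text
red [359, 137, 16, 15, 182] [366.26 144.2 ] [ 0.6303 -0.099   0.07  ] [ 0.6298 -0.0985  0.07  ]
blue [264, 146, 15, 15, 157] [270.97 153.42] [0.6049 0.131  0.07  ] [0.6038 0.1311 0.07  ]
blue [0, 371, 143, 29, 777] [ 80.94 376.01] [0.0711 0.5566 0.07  ] [0.0902 0.5366 0.07  ]
yellow [378, 211, 13, 16, 147] [383.8  218.78] [ 0.4509 -0.141   0.06  ] [ 0.4503 -0.1405  0.06  ]
yellow [340, 247, 22, 23, 366] [350.65 257.71] [ 0.357  -0.0615  0.06  ] [ 0.3576 -0.0619  0.06  ]
tin ((622.7528686523438, -587.25927734375), 49.15736389160156) ((625.2625122070312, -586.9827880859375), (29.22822380065918, 295.40277099609375), 95.50889587402344) [553, 135, 18, 37, 460]
tin ((615.6337890625, 14.49235725402832), 29.87222671508789) ((615.8974609375, 14.808106422424316), (56.7308349609375, 57.429569244384766), 119.8896713256836) [308, 141, 23, 24, 427]
[319.4405805  153.36591845]
[366.90556058 146.01919265]
[271.8348337  154.32628514]
120 [44, 41, 41, 41, 41, 51, 81, 96, 100, 98, 97, 102, 101, 100, 101, 103, 100, 100, 102, 103, 103, 103, 101, 101, 102] [106, 105, 109, 109, 108, 106, 107, 106, 107, 108
[... 341 characters left out ...]
43, 42, 42, 42, 42, 42, 44, 57, 94, 109, 110, 109, 111, 111, 111, 110, 110, 109, 112, 112, 111, 110] [98, 110, 110, 111, 112, 111, 109, 109, 110, 109, 109, 111, 106, 82, 48, 44, 43, 41, 41, 42, 41, 42, 42, 42, 43, 43, 42, 44]
255 [41, 43, 43, 44, 44, 42, 43, 42, 43, 43, 41, 42, 44, 62, 96, 111, 111, 111, 111, 113, 110, 112, 110, 113, 111] [111, 111, 110, 111, 112, 110, 110, 110, 111, 106, 77, 49, 43, 42, 42, 43, 44, 43, 43, 42, 43, 44, 43, 43, 44, 41, 41, 41]
270 [40, 42, 43, 44, 43, 43, 43, 43, 42, 43, 42, 43, 42, 47, 67, 101, 110, 111, 112, 112, 111, 111, 113, 112, 111] [113, 111, 109, 109, 109, 110, 110, 110, 106, 81, 50, 42, 43, 42, 44, 44, 42, 41, 43, 42, 42, 44, 43, 43, 42, 42, 43, 41]
```

The three placements agree with the plan along y, but red sits about 4 mm far in x (tin and blue about 2 mm). There is time, so I re-centre red first.

```bash
python3 -c "
from h import *
plan((0.6245,-0.1005),0.13,n=5)"; 
```

```text
t 19.13 grasp [ 0.4681 -0.1381  0.1679] dist 167.3 rotvec [0.014 0.002 0.008] N 5 grip 1.0 F [ 0.2  0.4 -0.2]
[ 4.  32.2  8. ] [0.003 0.    0.002]
[ 4.  32.3  7.9] [0.003 0.    0.002]
[ 4.  32.3  7.9] [0.003 0.    0.002]
[ 4.1 32.3  7.8] [0.003 0.    0.002]
[ 4.1 32.3  7.7] [0.003 0.    0.002]
```

```bash
python3 -m jog '[[0.004,0.032,0.007,0.003,0,0.002,-1],[0.004,0.032,0.007,0.003,0,0.002,-1],[0.004,0.032,0.007,0.003,0,0.002,-1],[0.004,0.032,0.007,0.003,0,0.002,-1],[0.004,0.030,0,0.003,0,0.002,-1]]'; python3 -m jog '[[0,0.004,0,0,0,0,-1],[0,0,0,0,0,0,-1],[0,0,0,0,0,0,-1]]'; python3 -c "
from h import *
plan((0.6245,-0.1005),0.06,n=5)"; 
```

```text
t: 19.55
eef_pos: [0.6246, -0.095, 0.2927]
orientation: [[-0.104, 0.995, -0.006], [0.995, 0.104, -0.001], [-0.0, -0.006, -1.0]]
ft_force: [0.6, -0.6, 0.3]
grip_width: 1.003
t: 19.8
eef_pos: [0.6358, -0.0878, 0.2878]
orientation: [[-0.115, 0.993, -0.006], [0.993, 0.115, 0.0], [0.001, -0.006, -1.0]]
ft_force: [0.4, -0.2, -0.1]
grip_width: 1.001
t 19.8 grasp [ 0.6349 -0.0877  0.1331] dist 75.0 rotvec [-0.006 -0.001  0.011] N 2 grip 1.001 F [ 0.4 -0.2 -0.1]
[-5.7 -6.1 36.6] [-0.003 -0.001  0.006]
[-5.7 -6.2 36.6] [-0.003 -0.001  0.006]
```

```bash
python3 -m jog '[[-0.011,-0.010,0.003,-0.006,-0.001,0.011,-1],[0,0,0,0,0,0,-1],[0,0,0,0,0,0,-1]]'; python3 -c "
from h import *
plan((0.6245,-0.1005),0.09,n=5)"; 
```

```text
t: 20.05
eef_pos: [0.6257, -0.0979, 0.2839]
orientation: [[-0.107, 0.994, -0.002], [0.994, 0.107, 0.001], [0.001, -0.002, -1.0]]
ft_force: [-0.2, -0.1, 0.1]
grip_width: 1.002
t 20.05 grasp [ 0.6253 -0.0977  0.1292] dist 39.3 rotvec [-0.002 -0.001  0.003] N 1 grip 1.002 F [-0.2 -0.1  0.1]
[-2.5 -1.4 39.2] [-0.002 -0.001  0.003]
```

```bash
python3 -m jog '[[-0.002,-0.001,0.025,-0.002,-0.001,0.003,-1],[0,0,0.025,0,0,0,-1],[0,0,0.015,0,0,0,-1],[0,0,0,0,0,0,-1]]'; python3 -c "
from h import *
plan((0.6245,-0.1005),0.05,n=5)"; 
```

```text
t: 20.38
eef_pos: [0.6243, -0.0998, 0.222]
orientation: [[-0.103, 0.995, 0.007], [0.995, 0.103, -0.0], [-0.001, 0.007, -1.0]]
ft_force: [-0.5, 0.1, -1.2]
grip_width: 0.999
t 20.38 grasp [ 0.6254 -0.0998  0.0673] dist 17.4 rotvec [ 0.007  0.001 -0.001] N 1 grip 0.999 F [-0.5  0.1 -1.2]
[-0.7 -0.  17.3] [ 0.007  0.001 -0.001]
```

```bash
python3 -m jog '[[0,-0.001,0.015,0.007,0.001,-0.001,-1],[0,0,0.004,0,0,0,-1]]'; python3 -c "
from h import *
plan((0.6250,-0.1005),0.048,n=5)"; 
```

```text
t: 20.55
eef_pos: [0.6234, -0.0998, 0.2041]
orientation: [[-0.104, 0.995, 0.002], [0.995, 0.104, 0.0], [-0.0, 0.002, -1.0]]
ft_force: [-1.0, 0.1, -1.8]
grip_width: 1.0
t 20.55 grasp [ 0.6236 -0.0998  0.0494] dist 2.2 rotvec [0.002 0.    0.001] N 1 grip 1.0 F [-1.   0.1 -1.8]
[-0.9  1.5  1.4] [0.002 0.    0.001]
```

```bash
python3 -m jog '[[0,0.001,0.001,0.002,0,0,0],[0,0,0.001,0,0,0,1],[0,0,0.001,0,0,0,1],[0,0,0.001,0,0,0,1],[0,0,0,0,0,0,1]]' 20; python3 -c "
from h import *
plan((0.6250,-0.1005),0.048,n=5)"; 
```

```text
t: 20.97
eef_pos: [0.6254, -0.0996, 0.2025]
orientation: [[-0.104, 0.995, 0.003], [0.995, 0.104, -0.0], [-0.001, 0.003, -1.0]]
ft_force: [0.4, -0.9, -1.5]
grip_width: 0.578
t 20.97 grasp [ 0.6258 -0.0997  0.0478] dist 1.0 rotvec [0.003 0.001 0.001] N 1 grip 0.578 F [ 0.4 -0.9 -1.5]
[-0.8 -0.5 -0.2] [0.003 0.001 0.001]
```

Gripper centre is at x 0.6258, so the spool is centred. Open and rise.

```bash
python3 -m jog '[[0,0,0.001,0,0,0,0.4],[0,0,0,0,0,0,-1],[0,0,0,0,0,0,-1],[0,0,0,0,0,0,-1],[0,0,0,0,0,0,-1]]';python3 -m jog '[[0,0,0,0,0,0,-1],[0,0,-0.02,0,0,0,-1],[0,0,-0.04,0,0,0,-1],[0,0,-0.04,0,0,0,-1],[0,0,0,0,0,0,-1]]'; python3 - <<'E'
from h import *
plan((0.450,-0.145),0.16,n=10)
c=cal('wrist');im=vision.camera('wrist'); cv2.imwrite('pics/wrist11.png',im[:,:,::-1])
print(proj(c,(0.6253,-.1,.07)),proj(c,(0.6253,-.1,.01)))
E
```

```text
t: 21.38
eef_pos: [0.6261, -0.0997, 0.2024]
orientation: [[-0.104, 0.995, 0.006], [0.995, 0.104, -0.001], [-0.001, 0.006, -1.0]]
ft_force: [-0.7, 0.8, 0.2]
grip_width: 1.002
t: 21.8
eef_pos: [0.6242, -0.0995, 0.3015]
orientation: [[-0.104, 0.995, -0.004], [0.995, 0.104, 0.001], [0.001, -0.004, -1.0]]
ft_force: [1.5, 0.0, 1.5]
grip_width: 1.001
t 21.8 grasp [ 0.6235 -0.0993  0.1468] dist 180.5 rotvec [-0.004 -0.001  0.001] N 5 grip 1.001 F [1.5 0.  1.5]
[ -5.4 -35.6  -2.5] [-0.001 -0.     0.   ]
[ -5.4 -35.6  -2.5] [-0.001 -0.     0.   ]
[ -5.4 -35.6  -2.6] [-0.001 -0.     0.   ]
[ -5.4 -35.6  -2.6] [-0.001 -0.     0.   ]
[ -5.4 -35.6  -2.6] [-0.001 -0.     0.   ]
[325.71461756 225.0564626 ] [325.45377148 196.14848756]
```

View pics/wrist11.png

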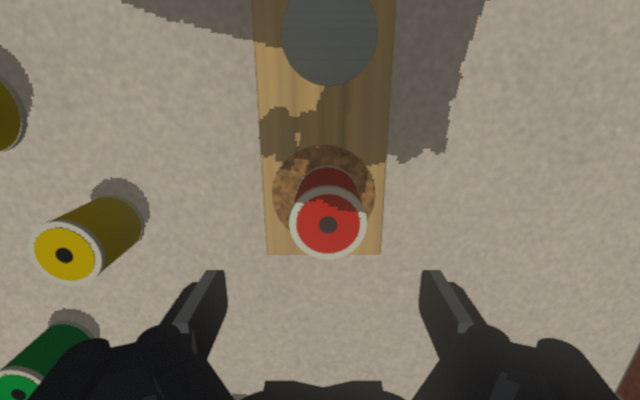

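Red is now within about 1.5 mm of the mat centre (dot at (328,225), expected (326,225)). Now the small yellow spool at (65,255).

```bash
python3 -m jog '[[-0.006,-0.035,-0.001,-0.001,0,0,-1],[-0.006,-0.035,-0.001,-0.001,0,0,-1],[-0.006,-0.035,-0.001,-0.001,0,0,-1],[-0.006,-0.035,0,-0.001,0,0,-1],[-0.005,-0.024,0,0,0,0,-1]]';python3 -m jog '[[0,0,0,0,0,0,-1],[0,0,0,0,0,0,-1],[0,0,0,0,0,0,-1]]';python3 - <<'E'
from h import *
plan((0.450,-0.145),0.07,n=10)
c=cal('wrist'); im=vision.camera('wrist'); cv2.imwrite('pics/wrist12.png',im[:,:,::-1])
m=sum(hsvmask(im,*x) for x in RNG['yellow'])>0
for s,ce,_ in comps(m): print(s,ce.round(1),pix2plane(c,ce,0.06).round(4))
E
```

```text
t: 22.27
eef_pos: [0.462, -0.1446, 0.2952]
orientation: [[-0.111, 0.994, -0.006], [0.994, 0.111, 0.003], [0.004, -0.005, -1.0]]
ft_force: [-1.0, 0.5, -0.0]
grip_width: 1.001
t: 22.52
eef_pos: [0.456, -0.1453, 0.2932]
orientation: [[-0.106, 0.994, -0.012], [0.994, 0.106, 0.005], [0.006, -0.012, -1.0]]
ft_force: [1.2, -0.1, 0.2]
grip_width: 1.001
t 22.52 grasp [ 0.4541 -0.1446  0.1385] dist 68.8 rotvec [-0.012 -0.006  0.002] N 2 grip 1.001 F [ 1.2 -0.1  0.2]
[ 0.3 -2.5 34.3] [-0.006 -0.003  0.001]
[ 0.4 -2.8 34.3] [-0.006 -0.003  0.001]
[93, 6, 107, 115, 8700] [145.5  62.6] [ 0.3444 -0.0593  0.06  ]
[189, 15, 34, 21, 149] [204.6  25.6] [ 0.3774 -0.0372  0.06  ]
[192, 95, 47, 27, 340] [215.8 107.3] [ 0.3837 -0.0793  0.06  ]
[286, 168, 62, 33, 853] [318.3 180.2] [ 0.4474 -0.1163  0.06  ]
[283, 194, 63, 59, 2691] [313.8 222.8] [ 0.4474 -0.145   0.06  ]
```

View pics/wrist12.png

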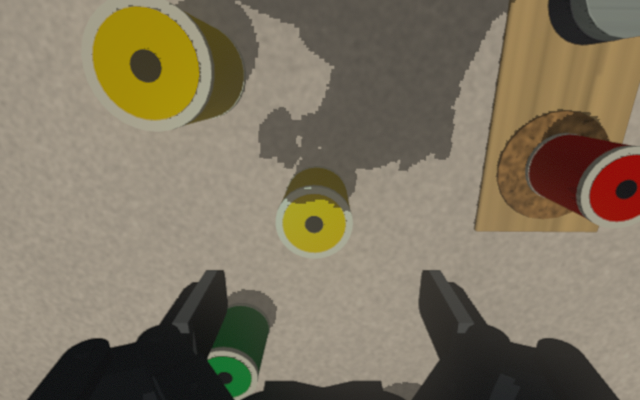

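This confirms the yellow choice: at (314,224) it is spool-sized, while the one at (145,66) is far bigger.

```bash
python3 -m jog '[[0,-0.004,0.034,-0.006,-0.003,0.001,-1],[0,-0.003,0.034,-0.006,-0.003,0.001,-1],[0,0,0,0,0,0,-1],[0,0,0,0,0,0,-1]]';python3 - <<'E'
from h import *
plan((0.449,-0.145),0.036,n=10)
E
```

```text
t: 22.9
eef_pos: [0.4553, -0.1456, 0.2253]
orientation: [[-0.108, 0.994, 0.01], [0.994, 0.108, -0.003], [-0.004, 0.01, -1.0]]
ft_force: [0.7, -0.2, 0.9]
grip_width: 0.999
t 22.9 grasp [ 0.4569 -0.146   0.0706] dist 35.2 rotvec [0.01  0.004 0.004] N 1 grip 0.999 F [ 0.7 -0.2  0.9]
[ 1.4 -6.5 34.5] [0.01  0.004 0.004]
```

```bash
python3 -m jog '[[0.001,-0.006,0.015,0.01,0.004,0.004,-1],[0,-0.002,0.014,0,0,0,-1],[0,0,0.005,0,0,0,-1]]';python3 - <<'E'
from h import *
plan((0.449,-0.145),0.036,n=10)
E
```

```text
t: 23.15
eef_pos: [0.4524, -0.1455, 0.1945]
orientation: [[-0.107, 0.994, 0.006], [0.994, 0.107, -0.001], [-0.002, 0.006, -1.0]]
ft_force: [0.5, 0.5, -0.6]
grip_width: 1.002
t 23.15 grasp [ 0.4533 -0.1458  0.0398] dist 5.1 rotvec [0.006 0.002 0.003] N 1 grip 1.002 F [ 0.5  0.5 -0.6]
[ 0.9 -3.3  3.7] [0.006 0.002 0.003]
```

```bash
python3 -m jog '[[0.001,-0.003,0.004,0.006,0.002,0.003,-1],[0,0,0.001,0,0,0,0],[0,0,0.001,0,0,0,1],[0,0,0.001,0,0,0,1],[0,0,0.001,0,0,0,1]]' 40;python3 -m jog '[[0,0,0,0,0,0,1],[0,0,0,0,0,0,1]]';python3 - <<'E'
from h import *
plan((0.449,-0.145),0.036,n=10)
E
python3 -m jog '[[0,0,-0.02,0,0,0,1],[0,0,-0.04,0,0,0,1],[0,0,-0.04,0,0,0,1],[0,0,-0.02,0,0,0,1],[0,0,0,0,0,0,1]]'; python3 - <<'E'
from h import *
im=vision.camera('wrist'); cv2.imwrite('pics/wrist13.png',im[:,:,::-1])
plan((0.6155,0.0145),0.17)
c=cal('wrist'); s=monitor.read_state(); R=s["orientation"]; g=s["eef_pos"]+R[:,2]*ctrl.grasp_offset
for r in (315,325,335):
  for dz in (.02,.0225,.025,.0275):
    p=pix2plane(c,(323,r),g[2]+dz); w=[proj(c,p+np.array([sx*.025,0,0])) for sx in(1,-1)]
    print(r,dz,((p-g)@R*1000).round(1), abs(w[0]-w[1]).round(1))
E
```

```text
t: 23.57
eef_pos: [0.4528, -0.145, 0.1904]
orientation: [[-0.105, 0.994, 0.005], [0.994, 0.105, -0.002], [-0.002, 0.004, -1.0]]
ft_force: [-4.8, 1.6, 8.9]
grip_width: 0.575
t: 23.73
eef_pos: [0.4533, -0.1451, 0.1917]
orientation: [[-0.105, 0.994, 0.007], [0.994, 0.105, -0.002], [-0.003, 0.006, -1.0]]
ft_force: [-0.1, 0.1, -0.8]
grip_width: 0.578
t 23.73 grasp [ 0.4544 -0.1455  0.037 ] dist 4.4 rotvec [0.006 0.003 0.001] N 1 grip 0.578 F [-0.1  0.1 -0.8]
[ 0.6 -4.3  1. ] [0.006 0.003 0.001]
t: 24.15
eef_pos: [0.4518, -0.1447, 0.3155]
orientation: [[-0.105, 0.994, 0.002], [0.994, 0.105, -0.0], [-0.001, 0.002, -1.0]]
ft_force: [1.4, -0.6, -0.6]
grip_width: 0.572
t 24.2 grasp [ 0.4519 -0.1446  0.1594] dist 228.6 rotvec [0.001 0.    0.001] N 6 grip 0.577 F [ 1.5  0.5 -0.8]
[23.5 29.9 -1.7] [0. 0. 0.]
[23.5 29.9 -1.7] [0. 0. 0.]
[23.5 29.9 -1.7] [0. 0. 0.]
[23.5 29.9 -1.7] [0. 0. 0.]
[23.5 29.9 -1.8] [0. 0. 0.]
315 0.02 [  4.2   0.2 -20. ] [134.9  11.9]
315 0.0225 [  6.1   0.2 -22.5] [138.2  12.2]
315 0.025 [  8.    0.2 -25. ] [141.6  12.5]
315 0.0275 [ 10.    0.2 -27.5] [145.3  12.8]
325 0.02 [ -0.3   0.2 -20. ] [133.3  11.6]
325 0.0225 [  1.8   0.2 -22.5] [136.6  11.9]
325 0.025 [  3.8   0.2 -25. ] [140.   12.2]
325 0.0275 [  5.8   0.2 -27.5] [143.6  12.5]
335 0.02 [ -4.8   0.2 -20. ] [131.7  11.4]
335 0.0225 [ -2.7   0.2 -22.5] [135.   11.6]
335 0.025 [ -0.6   0.2 -25. ] [138.4  11.9]
335 0.0275 [  1.6   0.2 -27.5] [141.9  12.2]
```

View pics/wrist13.png

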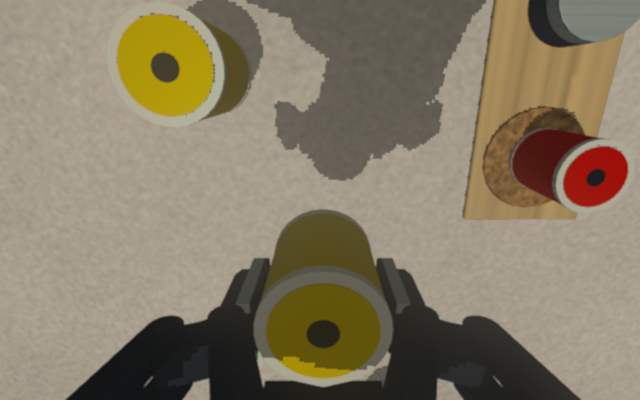

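Yellow is held upright, with its dot at (323,333) and offset about 0. Now over to the tin.

```bash
python3 -m jog '[[0.024,0.030,-0.001,0,0,0,1],[0.024,0.030,-0.001,0,0,0,1],[0.024,0.030,-0.001,0,0,0,1],[0.023,0.030,-0.001,0,0,0,1],[0.023,0.029,-0.001,0,0,0,1]]';python3 -m jog '[[0.010,0.013,0,0,0,0,1],[0,0,0,0,0,0,1],[0,0,0,0,0,0,1]]';python3 - <<'E'
from h import *
plan((0.6155,0.0145),0.10)
E
```

```text
t: 24.62
eef_pos: [0.5863, -0.0134, 0.3129]
orientation: [[-0.09, 0.996, -0.009], [0.996, 0.09, -0.002], [-0.001, -0.009, -1.0]]
ft_force: [1.7, 0.2, 0.5]
grip_width: 0.578
t: 24.87
eef_pos: [0.6023, 0.0046, 0.3057]
orientation: [[-0.098, 0.995, -0.013], [0.995, 0.098, -0.0], [0.001, -0.013, -1.0]]
ft_force: [-0.6, -0.3, -0.9]
grip_width: 0.575
t 24.87 grasp [0.6003 0.0046 0.151 ] dist 53.5 rotvec [-0.013 -0.001 -0.005] N 2 grip 0.575 F [-0.6 -0.3 -0.9]
[ 4.2  7.4 25.4] [-0.007 -0.    -0.003]
[ 4.2  7.2 25.4] [-0.007 -0.    -0.003]
```

```bash
python3 -m jog '[[0.005,0.009,0.025,-0.007,0,-0.003,1],[0.004,0.005,0.023,-0.007,0,-0.003,1],[0,0,0,0,0,0,1],[0,0,0,0,0,0,1]]';python3 - <<'E'
from h import *
plan((0.6155,0.0145),0.085)
im=vision.camera('top'); c=cal('top'); hsv=cv2.cvtColor(im,cv2.COLOR_RGB2HSV)
im=vision.camera('side'); cv2.imwrite('pics/side5.png',cv2.resize(im[130:280,220:400,::-1],None,fx=4,fy=4,interpolation=cv2.INTER_CUBIC))
E
```

```text
t: 25.2
eef_pos: [0.6116, 0.0123, 0.2527]
orientation: [[-0.102, 0.995, -0.007], [0.995, 0.102, -0.001], [0.0, -0.007, -1.0]]
ft_force: [-0.0, -0.8, -0.2]
grip_width: 0.572
t 25.2 grasp [0.6105 0.0122 0.098 ] dist 13.7 rotvec [-0.007 -0.    -0.002] N 1 grip 0.572 F [-0.  -0.8 -0.2]
[ 1.8  4.2 12.9] [-0.007 -0.    -0.002]
```

View pics/side5.png

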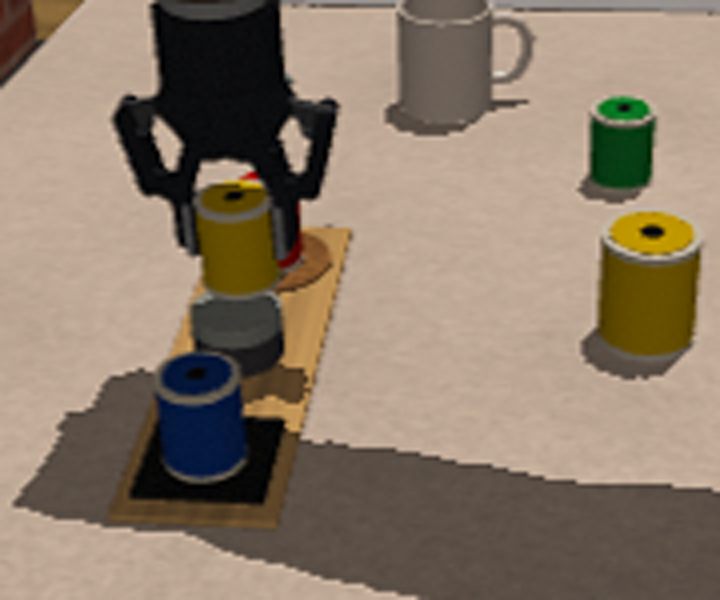

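```bash
python3 -m jog '[[0.002,0.005,0.012,-0.007,0,-0.002,1],[0,0,0.001,0,0,0,1]]';python3 - <<'E'
from h import *
plan((0.6155,0.0145),0.08)
E
```

```text
t: 25.47
eef_pos: [0.6164, 0.013, 0.2433]
orientation: [[-0.101, 0.995, 0.004], [0.995, 0.101, 0.0], [-0.0, 0.004, -1.0]]
ft_force: [-0.9, -0.6, -1.4]
grip_width: 0.574
t 25.47 grasp [0.6171 0.0131 0.0886] dist 8.8 rotvec [ 0.004  0.    -0.003] N 1 grip 0.574 F [-0.9 -0.6 -1.4]
[ 1.6 -0.8  8.6] [ 0.004  0.    -0.003]
```

```bash
python3 -m jog '[[0.002,-0.001,0.008,0.004,0,-0.003,1],[0,0,0.001,0,0,0,1]]';python3 - <<'E'
from h import *
plan((0.6155,0.0145),0.076)
E
```

```text
t: 25.63
eef_pos: [0.6153, 0.0139, 0.2367]
orientation: [[-0.103, 0.995, 0.003], [0.995, 0.103, -0.0], [-0.001, 0.003, -1.0]]
ft_force: [-1.2, 0.8, -1.0]
grip_width: 0.572
t 25.63 grasp [0.6158 0.0138 0.082 ] dist 6.0 rotvec [ 0.003  0.001 -0.001] N 1 grip 0.572 F [-1.2  0.8 -1. ]
[0.6 0.2 6. ] [ 0.003  0.001 -0.001]
```

```bash
python3 -m jog '[[0.001,0,0.005,0.003,0.001,-0.001,1],[0,0,0.001,0,0,0,1]]';python3 - <<'E'
from h import *
plan((0.6155,0.0145),0.076)
E
```

```text
t: 25.8
eef_pos: [0.6152, 0.0145, 0.232]
orientation: [[-0.103, 0.995, 0.002], [0.995, 0.103, 0.0], [-0.0, 0.002, -1.0]]
ft_force: [0.1, -0.7, -1.2]
grip_width: 0.576
t 25.8 grasp [0.6156 0.0145 0.0773] dist 1.3 rotvec [ 0.002  0.    -0.001] N 1 grip 0.576 F [ 0.1 -0.7 -1.2]
[0.  0.3 1.3] [ 0.002  0.    -0.001]
```

```bash
python3 -m jog '[[0,0,0.003,0.002,0,0,1],[0,0,0.001,0,0,0,1]]';python3 - <<'E'
from h import *
plan((0.6155,0.0145),0.076)
E
```

```text
t: 25.97
eef_pos: [0.6159, 0.0144, 0.2318]
orientation: [[-0.103, 0.995, 0.005], [0.995, 0.103, -0.0], [-0.001, 0.005, -1.0]]
ft_force: [0.2, 0.5, -1.5]
grip_width: 0.569
t 25.97 grasp [0.6167 0.0144 0.0771] dist 1.2 rotvec [ 0.005  0.001 -0.   ] N 1 grip 0.569 F [ 0.2  0.5 -1.5]
[ 0.1 -0.4  1.1] [ 0.005  0.001 -0.   ]
```

```bash
python3 -m jog '[[0,-0.001,0.004,0.005,0.001,0,1],[0,0,0.001,0,0,0,1]]';python3 - <<'E'
from h import *
plan((0.6155,0.0145),0.076)
E
```

```text
t: 26.13
eef_pos: [0.6165, 0.0144, 0.2321]
orientation: [[-0.103, 0.995, 0.008], [0.995, 0.103, 0.001], [-0.0, 0.008, -1.0]]
ft_force: [0.2, 0.2, -1.2]
grip_width: 0.577
t 26.13 grasp [0.6177 0.0145 0.0774] dist 1.7 rotvec [ 0.008  0.    -0.   ] N 1 grip 0.577 F [ 0.2  0.2 -1.2]
[ 0.2 -1.   1.4] [ 0.008  0.    -0.   ]
```

```bash
python3 -m jog '[[0,-0.002,0.003,0.008,0,0,1],[0,0,0.003,0,0,0,1]]';python3 - <<'E'
from h import *
plan((0.6155,0.0145),0.076)
im=vision.camera('side'); cv2.imwrite('pics/side6.png',cv2.resize(im[170:250,250:310,::-1],None,fx=7,fy=7,interpolation=cv2.INTER_CUBIC))
E
```

```text
t: 26.3
eef_pos: [0.6161, 0.0144, 0.2314]
orientation: [[-0.104, 0.995, 0.008], [0.995, 0.104, 0.0], [-0.001, 0.008, -1.0]]
ft_force: [-11.9, -0.0, 25.7]
grip_width: 0.577
t 26.3 grasp [0.6173 0.0145 0.0767] dist 0.9 rotvec [ 0.008  0.001 -0.   ] N 1 grip 0.577 F [-11.9  -0.   25.7]
[ 0.1 -0.6  0.7] [ 0.008  0.001 -0.   ]
```

View pics/side6.png

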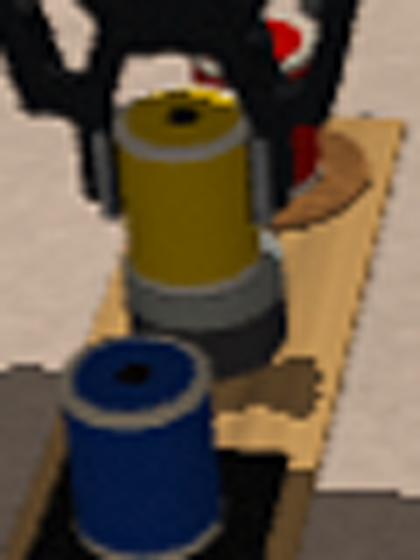

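```bash
python3 -m jog '[[0,0,0,0,0,0,1]]';python3 - <<'E'
from h import *
im=vision.camera('side'); c=cal('side')
for p in ((.617,.0145,.041),(.617,.0145,.101),(.617,.0145,.006)): print(p,proj(c,p).round(1), (proj(c,np.array(p)-[.03,0,0])-proj(c,np.array(p)+[.03,0,0])).round(1))
h=cv2.cvtColor(im,cv2.COLOR_RGB2HSV)
for r in (200,205,208,214,216,220): print(r,[tuple(int(v) for v in h[r,x][1:]) for x in range(262,296)])
plan((0.6155,0.0145),0.076)
E
```

```text
t: 26.43
eef_pos: [0.6159, 0.0145, 0.2324]
orientation: [[-0.104, 0.995, 0.008], [0.995, 0.104, 0.0], [-0.001, 0.008, -1.0]]
ft_force: [0.7, 0.8, -1.0]
grip_width: 0.581
(0.617, 0.0145, 0.041) [277.9 205.7] [22.2  2.1]
(0.617, 0.0145, 0.101) [276.  185.7] [22.9  2. ]
(0.617, 0.0145, 0.006) [278.9 216.9] [21.8  2.2]
200 [(54, 193), (55, 195), (49, 129), (34, 83), (25, 51), (141, 76), (215, 89), (255, 91), (255, 96), (255, 99), (255, 101), (255, 103), (255, 101), (255, 102), (255, 101), (255, 102), (255, 102), (255, 100), (255, 99), (255, 97), (255, 96), (255, 93), (255, 91), (255, 59), (33, 46), (8, 65), (4, 58), (159, 120), (172, 139), (174, 138), (176, 132), (171, 128), (173, 134), (172, 129)]
205 [(52, 195), (55, 195), (53, 196), (55, 196), (51, 194), (90, 182), (165, 119), (255, 86), (255, 94), (255, 97), (255, 98), (255, 101), (255, 102), (255, 102), (255, 102), (255, 103), (255, 102), (255, 101), (255, 101), (255, 97), (255, 97), (255, 94), (255, 90), (255, 88), (255, 76), (44, 104), (16, 128), (13, 137), (107, 172), (145, 183), (141, 172), (141, 168), (144, 172), (143, 175)]
20
[... 937 characters left out ...]
1), (18, 69), (22, 69), (27, 67), (22, 59), (16, 47), (24, 42), (18, 29), (29, 26), (10, 26), (11, 24), (23, 22), (81, 19), (149, 156), (141, 185), (143, 180), (142, 185), (138, 191)]
220 [(36, 64), (192, 57), (255, 55), (246, 55), (236, 55), (237, 56), (246, 56), (228, 57), (228, 57), (237, 56), (241, 55), (232, 56), (255, 55), (255, 56), (130, 63), (31, 83), (53, 77), (36, 42), (20, 26), (0, 25), (34, 30), (19, 27), (19, 27), (18, 28), (0, 24), (21, 24), (21, 24), (127, 92), (141, 168), (142, 183), (143, 177), (142, 181), (139, 194), (139, 195)]
t 26.48 grasp [0.6175 0.0145 0.0777] dist 1.8 rotvec [ 0.009  0.001 -0.   ] N 1 grip 0.576 F [0.3 0.5 0.6]
[ 0.1 -0.6  1.7] [ 0.009  0.001 -0.   ]
```

The spool sits within about 2 mm of the tin's axis, level, and is resting on the lid. I release, rise straight up and back away.

```bash
python3 -m jog '[[0,-0.001,0.002,0.008,0,0,1],[0,0,0,0,0,0,0.4],[0,0,0,0,0,0,-1],[0,0,0,0,0,0,-1],[0,0,0,0,0,0,-1]]';python3 -m jog '[[0,0,0,0,0,0,-1],[0,0,-0.015,0,0,0,-1],[0,0,-0.03,0,0,0,-1],[0,0,-0.04,0,0,0,-1],[0,0,-0.03,0,0,0,-1]]';python3 - <<'E'
from h import *
plan((0.40,0.0),0.25)
im=vision.camera('wrist'); cv2.imwrite('pics/wrist14.png',im[:,:,::-1])
E
```

```text
t: 26.9
eef_pos: [0.6157, 0.0145, 0.2295]
orientation: [[-0.104, 0.995, 0.002], [0.995, 0.104, -0.001], [-0.001, 0.002, -1.0]]
ft_force: [0.6, -0.2, -0.3]
grip_width: 0.965
t: 27.32
eef_pos: [0.6123, 0.0144, 0.3347]
orientation: [[-0.104, 0.994, -0.026], [0.995, 0.104, -0.001], [0.001, -0.026, -1.0]]
ft_force: [1.1, -0.0, 0.6]
grip_width: 1.0
t 27.32 grasp [0.6083 0.0142 0.18  ] dist 224.0 rotvec [-0.026 -0.001  0.   ] N 6 grip 1.0 F [ 1.1 -0.   0.6]
[  1.3 -35.7 -10.8] [-0.004 -0.     0.   ]
[  1.3 -35.7 -10.9] [-0.004 -0.     0.   ]
[  1.3 -35.6 -11.1] [-0.004 -0.     0.   ]
[  1.3 -35.6 -11.2] [-0.004 -0.     0.   ]
[  1.3 -35.5 -11.4] [-0.004 -0.     0.   ]
```

View pics/wrist14.png

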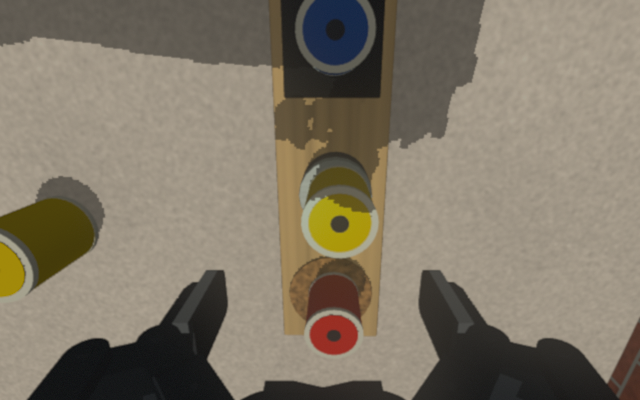

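Yellow is standing on the lid. I rise a little more and pull back for the final check.

```bash
python3 -m jog '[[0,-0.02,-0.03,0,0,0,-1],[0,-0.03,-0.02,-0.004,0,0,-1],[0,-0.035,-0.01,-0.004,0,0,-1],[0,-0.035,-0.01,-0.004,0,0,-1],[0,-0.035,-0.01,-0.004,0,0,-1]]';python3 -m jog '[[0.03,-0.02,0,0,0,0,-1],[0.035,-0.02,0,0,0,0,-1],[0.035,-0.02,0,0,0,0,-1],[0.035,-0.02,0,0,0,0,-1],[0.03,-0.02,0,0,0,0,-1]]';python3 -m jog '[[0.03,0,0,0,0,0,-1],[0.02,0,0,0,0,0,-1],[0,0,0,0,0,0,-1],[0,0,0,0,0,0,-1]]';python3 - <<'E'
from h import *
im=vision.camera('top'); c=cal('top'); cv2.imwrite('pics/top9.png',im[:,:,::-1])
cv2.imwrite('pics/top9c.png',cv2.resize(im[125:285,190:460,::-1],None,fx=2.9,fy=2.9,interpolation=cv2.INTER_CUBIC))
for k,z in (('red',.07),('blue',.07),('yellow',.101),('green',.06)):
    m=sum(hsvmask(im,*x) for x in RNG[k])>0
    for s,ce,_ in comps(m,100): print(k,s,ce.round(1),pix2plane(c,ce,z).round(4))
im=vision.camera('side'); cv2.imwrite('pics/side9.png',cv2.resize(im[120:280,220:400,::-1],None,fx=3.7,fy=3.7,interpolation=cv2.INTER_CUBIC))
print(monitor.read_state()['t'],monitor.read_state()['eef_pos'])
E
```

```text
t: 27.78
eef_pos: [0.4623, -0.0015, 0.4204]
orientation: [[-0.105, 0.994, 0.001], [0.994, 0.105, 0.001], [0.001, 0.001, -1.0]]
ft_force: [-0.0, 0.0, 1.4]
grip_width: 1.002
t: 28.2
eef_pos: [0.3388, 0.1509, 0.4217]
orientation: [[-0.087, 0.996, 0.008], [0.996, 0.087, 0.0], [-0.0, 0.008, -1.0]]
ft_force: [-0.3, 1.5, -0.3]
grip_width: 0.998
t: 28.53
eef_pos: [0.328, 0.2058, 0.4212]
orientation: [[-0.097, 0.995, 0.007], [0.995, 0.097, 0.002], [0.001, 0.007, -1.0]]
ft_force: [-0.2, -0.9, 0.2]
grip_width: 1.0
red [359, 137, 16, 16, 181] [366.3 144.4] [ 0.6293 -0.0986  0.07  ]
blue [264, 147, 15, 14, 155] [270.9 153.5] [0.6037 0.1311 0.07  ]
blue [0, 371, 39, 5, 163] [ 18.1 373.3] [0.0941 0.6763 0.07  ]
yellow [312, 136, 15, 16, 149] [318.9 144.2] [0.619  0.0159 0.101 ]
yellow [340, 247, 22, 22, 360] [350.6 257.7] [ 0.3571 -0.0587  0.101 ]
green [435, 236, 16, 15, 151] [442.8 242.8] [ 0.3951 -0.279   0.06  ]
28.6333 [0.32849289 0.20490515 0.42121811]
```

View pics/top9c.png

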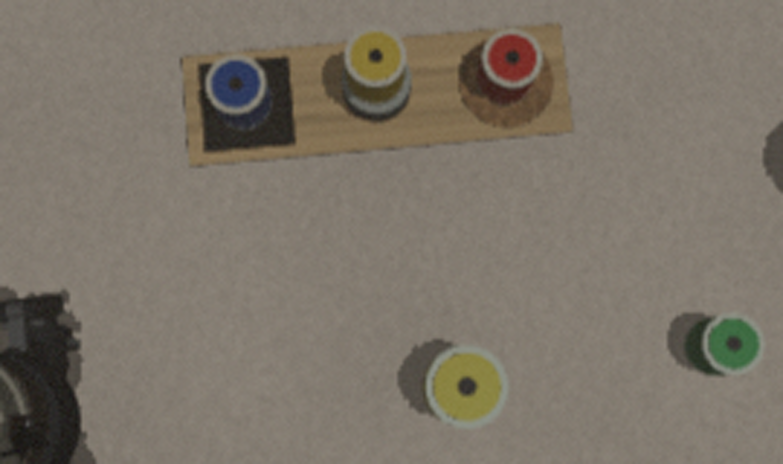

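View pics/side9.png

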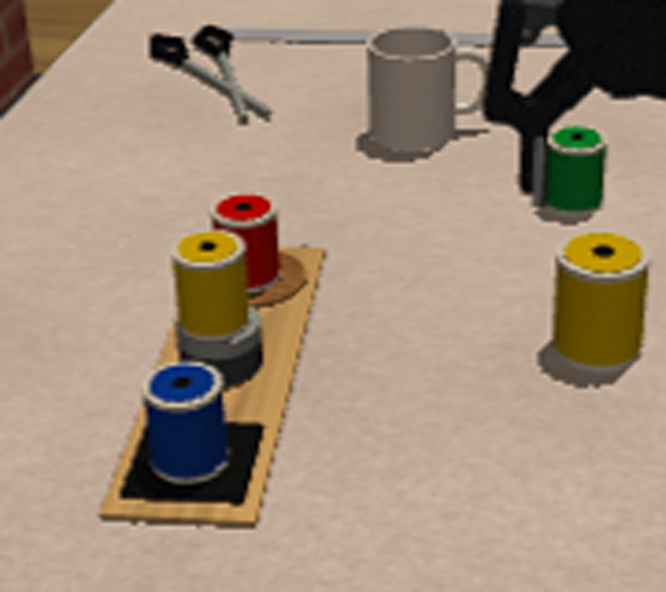

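Everything stands, but the side view hints at a bias of a few mm in x. I measure that relative to the mats, within the picture.

```bash
python3 - <<'E'
from h import *
im=vision.camera('side'); c=cal('side')
cv2.imwrite('pics/side10.png',cv2.resize(im[168:265,245:315,::-1],None,fx=8,fy=6,interpolation=cv2.INTER_CUBIC)[:600])
im2=im.copy()
big=cv2.resize(im[168:265,245:315,::-1],None,fx=6,fy=6,interpolation=cv2.INTER_CUBIC)
def circ(cx,cy,z,r,col):
    pts=np.array([((proj(c,(cx+r*np.cos(a),cy+r*np.sin(a),z))-[245,168]+.5)*6) for a in np.linspace(0,2*np.pi,60)])
    cv2.polylines(big,[pts.astype(np.int32)],True,col,1)
circ(.6253,-.1,.01,.042,(0,255,0)); circ(.6253,-.1,.07,.025,(0,255,0))
circ(.6135,.0145,.041,.03,(255,0,255)); circ(.6135,.0145,.101,.025,(0,255,0));circ(.6135,.0145,.006,.03,(255,0,255))
circ(.6016,.1289,.07,.025,(0,255,0)); circ(.6016,.1289,.010,.025,(0,255,0))
a=np.radians(5.95); X=np.array([np.cos(a),np.sin(a)]);Y=np.array([-np.sin(a),np.cos(a)])
def rect(o,hx,hy,z,col):
    P=[np.array(o)+sx*hx*X+sy*hy*Y for sx,sy in((1,1),(1,-1),(-1,-1),(-1,1))]
    cv2.polylines(big,[np.array([(proj(c,(p[0],p[1],z))-[245,168]+.5)*6 for p in P]).astype(np.int32)],True,col,1)
rect((.6135,.0145),.05,.17,.006,(255,255,0)); rect((.6016,.1289),.04,.04,.01,(255,255,0))
cv2.imwrite('pics/side11.png',big)
E
```

```text
(no output)
```

View pics/side11.png

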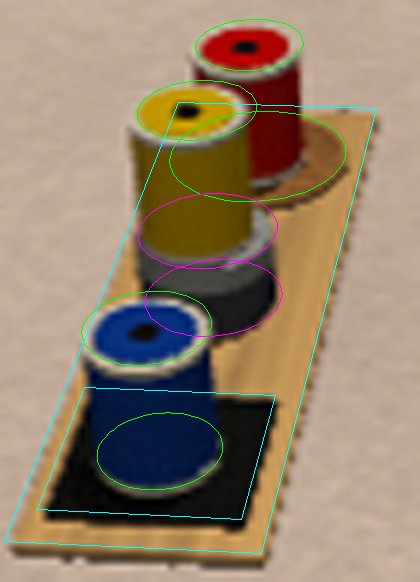

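In-picture comparison: tin about 1 mm off, blue about 2 mm and red about 3 mm in x. Yellow is about 4 mm off the tin's middle, which agrees with the arm readings (tin released at 0.614, yellow at 0.617). There is ample time, so I re-centre yellow gently.

```bash
python3 -m jog '[[-0.027,0.03,0,0,0,0,-1],[-0.027,0.03,0,0,0,0,-1],[-0.027,0.03,0,0,0,0,-1],[-0.027,0.03,0,0,0,0,-1],[-0.027,0.03,0,0,0,0,-1]]'; python3 -c "
from h import *
plan((0.614,0.014),0.20,n=5)"; 
```

```text
t: 29.1
eef_pos: [0.4915, 0.0804, 0.4223]
orientation: [[-0.102, 0.995, 0.006], [0.995, 0.102, 0.003], [0.003, 0.006, -1.0]]
ft_force: [0.3, 1.3, 0.3]
grip_width: 1.003
t 29.1 grasp [0.4924 0.0809 0.2676] dist 154.9 rotvec [ 0.006 -0.003 -0.002] N 4 grip 1.003 F [0.3 1.3 0.3]
[-19.7  28.7  17. ] [ 0.001 -0.001 -0.   ]
[-19.7  28.7  17. ] [ 0.001 -0.001 -0.   ]
[-19.7  28.7  16.9] [ 0.001 -0.001 -0.   ]
[-19.7  28.7  16.9] [ 0.001 -0.001 -0.   ]
```

```bash
python3 -m jog '[[-0.020,0.029,0.015,0.001,-0.001,0,-1],[-0.020,0.029,0.015,0.001,-0.001,0,-1],[-0.019,0.027,0.015,0.001,0,0,-1],[-0.005,0.012,0.010,0,0,0,-1],[0,0,0,0,0,0,-1]]'; python3 -m jog '[[0,0,0,0,0,0,-1],[0,0,0,0,0,0,-1]]';  python3 -c "
from h import *
plan((0.616,0.014),0.15,n=5)"; 
```

```text
t: 29.52
eef_pos: [0.6047, 0.0069, 0.3643]
orientation: [[-0.079, 0.997, 0.007], [0.997, 0.079, -0.001], [-0.002, 0.007, -1.0]]
ft_force: [-1.1, 0.1, -0.1]
grip_width: 0.995
t: 29.68
eef_pos: [0.6045, 0.0033, 0.3625]
orientation: [[-0.073, 0.997, 0.003], [0.997, 0.073, -0.002], [-0.002, 0.003, -1.0]]
ft_force: [-0.2, 0.3, 0.2]
grip_width: 1.003
t 29.68 grasp [0.6049 0.003  0.2078] dist 59.9 rotvec [ 0.003  0.002 -0.03 ] N 2 grip 1.003 F [-0.2  0.3  0.2]
[ 5.   6.1 28.9] [ 0.001  0.001 -0.015]
[ 4.9  6.2 28.9] [ 0.001  0.001 -0.015]
```

```bash
python3 -m jog '[[0.006,0.007,0.024,0.001,0.001,-0.015,-1],[0.005,0.006,0.024,0.001,0.001,-0.015,-1],[0,0,0,0,0,0,-1],[0,0,0,0,0,0,-1]]';  python3 -c "
from h import *
plan((0.617,0.0145),0.10,n=5)"; 
```

```text
t: 30.02
eef_pos: [0.6146, 0.0151, 0.3194]
orientation: [[-0.103, 0.995, 0.007], [0.995, 0.103, 0.0], [-0.0, 0.007, -1.0]]
ft_force: [0.9, -0.2, 0.3]
grip_width: 0.996
t 30.02 grasp [0.6156 0.0152 0.1647] dist 64.7 rotvec [ 0.007  0.    -0.   ] N 2 grip 0.996 F [ 0.9 -0.2  0.3]
[-0.4  0.9 32.3] [ 0.003  0.    -0.   ]
[-0.4  1.1 32.3] [ 0.003  0.    -0.   ]
```

```bash
python3 -m jog '[[0,0.001,0.020,0.003,0,0,-1],[0,0.001,0.015,0.003,0,0,-1],[0,0,0.007,0,0,0,-1],[0,0,0,0,0,0,-1]]';  python3 -c "
from h import *
plan((0.617,0.0145),0.08,n=5)"; 
```

```text
t: 30.35
eef_pos: [0.6159, 0.0164, 0.2853]
orientation: [[-0.105, 0.994, 0.01], [0.995, 0.105, -0.0], [-0.001, 0.01, -1.0]]
ft_force: [0.0, 0.4, -1.1]
grip_width: 0.999
t 30.35 grasp [0.6175 0.0163 0.1306] dist 50.7 rotvec [0.01  0.001 0.001] N 2 grip 0.999 F [ 0.   0.4 -1.1]
[-1.   0.2 25.3] [0.005 0.001 0.   ]
[-1.   0.3 25.3] [0.005 0.001 0.   ]
```

```bash
python3 -m jog '[[-0.002,0,0.020,0.008,0.001,0,-1],[0,0,0.020,0.002,0,0,-1],[0,0,0.008,0,0,0,-1]]';  python3 -c "
from h import *
plan((0.617,0.0145),0.078,n=5)"; 
```

```text
t: 30.6
eef_pos: [0.6181, 0.0147, 0.2452]
orientation: [[-0.105, 0.994, 0.013], [0.994, 0.105, -0.0], [-0.002, 0.013, -1.0]]
ft_force: [-0.8, 0.3, -0.5]
grip_width: 0.996
t 30.6 grasp [0.6202 0.0147 0.0905] dist 12.6 rotvec [0.013 0.002 0.001] N 1 grip 0.996 F [-0.8  0.3 -0.5]
[-0.1 -1.3 12.5] [0.013 0.002 0.001]
```

```bash
python3 -m jog '[[0,-0.002,0.010,0.013,0.002,0.001,-1],[0,0,0.002,0,0,0,-1]]';  python3 -c "
from h import *
plan((0.617,0.0145),0.078,n=5)"; 
```

```text
t: 30.77
eef_pos: [0.616, 0.0146, 0.2342]
orientation: [[-0.104, 0.995, 0.0], [0.995, 0.104, 0.0], [0.0, 0.0, -1.0]]
ft_force: [-0.5, 0.0, 0.2]
grip_width: 1.001
t 30.77 grasp [0.6161 0.0146 0.0795] dist 1.8 rotvec [ 0. -0.  0.] N 1 grip 1.001 F [-0.5  0.   0.2]
[-0.2  1.   1.5] [ 0. -0.  0.]
```

```bash
python3 -m jog '[[0,0.001,0.001,0,0,0,0],[0,0,0.001,0,0,0,0.5],[0,0,0.001,0,0,0,1],[0,0,0.001,0,0,0,1],[0,0,0,0,0,0,1]]' 30; python3 -m jog '[[0,0,0,0,0,0,1]]'; python3 -c "
from h import *
plan((0.614,0.014),0.078,n=5)"; 
```

```text
t: 31.18
eef_pos: [0.6182, 0.0147, 0.2339]
orientation: [[-0.104, 0.995, 0.005], [0.995, 0.104, 0.001], [-0.0, 0.005, -1.0]]
ft_force: [-0.2, 0.1, -0.7]
grip_width: 0.58
t: 31.27
eef_pos: [0.6183, 0.0148, 0.2343]
orientation: [[-0.104, 0.995, 0.006], [0.995, 0.104, 0.001], [-0.0, 0.006, -1.0]]
ft_force: [0.7, -0.5, -0.5]
grip_width: 0.58
t 31.27 grasp [0.6192 0.0148 0.0796] dist 4.7 rotvec [0.006 0.    0.   ] N 1 grip 0.58 F [ 0.7 -0.5 -0.5]
[-0.3 -4.4  1.6] [0.006 0.    0.   ]
```

Grasp centre reads 0.619, which matches the camera. I lift slightly and shift −5 mm in x.

```bash
python3 -m jog '[[0,0,-0.008,0.003,0,0,1],[0,-0.005,-0.002,0.003,0,0,1],[0,0,0,0,0,0,1]]'; python3 -c "
from h import *
plan((0.614,0.014),0.082,n=5)"; 
```

```text
t: 31.52
eef_pos: [0.6129, 0.0142, 0.2449]
orientation: [[-0.104, 0.995, -0.001], [0.995, 0.104, -0.0], [-0.0, -0.001, -1.0]]
ft_force: [0.5, 0.5, -0.2]
grip_width: 0.583
t 31.52 grasp [0.6127 0.0142 0.0902] dist 8.3 rotvec [-0.001  0.     0.   ] N 1 grip 0.583 F [ 0.5  0.5 -0.2]
[-0.3  1.1  8.2] [-0.001  0.     0.   ]
```

```bash
python3 -m jog '[[0,0.001,0.007,-0.001,0,0,1],[0,0,0.001,0,0,0,1]]'; python3 -c "
from h import *
plan((0.614,0.014),0.079,n=5)"; 
```

```text
t: 31.68
eef_pos: [0.6141, 0.0143, 0.2375]
orientation: [[-0.104, 0.995, 0.002], [0.995, 0.104, 0.0], [-0.0, 0.002, -1.0]]
ft_force: [0.2, -0.6, -0.4]
grip_width: 0.578
t 31.68 grasp [0.6144 0.0143 0.0828] dist 3.8 rotvec [0.002 0.    0.   ] N 1 grip 0.578 F [ 0.2 -0.6 -0.4]
[-0.3 -0.1  3.8] [0.002 0.    0.   ]
```

```bash
python3 -m jog '[[0,0,0.005,0.002,0,0,1],[0,-0.001,0.002,0.002,0,0,1]]'; python3 -c "
from h import *
plan((0.614,0.014),0.079,n=5)"; 
```

```text
t: 31.85
eef_pos: [0.6143, 0.0143, 0.2327]
orientation: [[-0.104, 0.995, 0.003], [0.995, 0.104, -0.0], [-0.0, 0.003, -1.0]]
ft_force: [-2.4, 1.0, 16.4]
grip_width: 0.582
t 31.85 grasp [0.6148 0.0142 0.078 ] dist 1.0 rotvec [0.003 0.    0.   ] N 1 grip 0.582 F [-2.4  1.  16.4]
[-0.2 -0.3 -1. ] [0.003 0.    0.   ]
```

Set down at (0.6148, 0.0142) with 16 N. Relax, release and withdraw.

```bash
python3 -m jog '[[0,0,0,0,0,0,1],[0,0,0.001,0.002,0,0,0.4],[0,0,0,0,0,0,-1],[0,0,0,0,0,0,-1],[0,0,0,0,0,0,-1]]';python3 -m jog '[[0,0,0,0,0,0,-1],[0,0,-0.015,0,0,0,-1],[0,0,-0.03,0,0,0,-1],[0,0,-0.04,0,0,0,-1],[0,0,-0.04,0,0,0,-1]]';python3 -m jog '[[0,-0.02,-0.03,0,0,0,-1],[0,-0.03,-0.02,-0.004,0,0,-1],[0,-0.035,-0.01,-0.004,0,0,-1],[0,-0.035,-0.01,-0.004,0,0,-1],[0,-0.035,-0.01,-0.004,0,0,-1]]';python3 -m jog '[[0.03,-0.02,0,0,0,0,-1],[0.035,-0.02,0,0,0,0,-1],[0.035,-0.02,0,0,0,0,-1],[0.035,-0.02,0,0,0,0,-1],[0.03,-0.02,0,0,0,0,-1]]';python3 -m jog '[[0.03,0,0,0,0,0,-1],[0.02,0,0,0,0,0,-1],[0,0,0,0,0,0,-1],[0,0,0,0,0,0,-1],[0,0,0,0,0,0,-1]]';python3 - <<'E'
from h import *
im=vision.camera('top'); c=cal('top'); cv2.imwrite('pics/top20.png',im[:,:,::-1])
for k,z in (('red',.07),('blue',.07),('yellow',.101),('green',.06)):
    m=sum(hsvmask(im,*x) for x in RNG[k])>0
    for s,ce,_ in comps(m,100): print(k,s,ce.round(1),pix2plane(c,ce,z).round(4))
im=vision.camera('side'); cv2.imwrite('pics/side20.png',cv2.resize(im[120:280,220:400,::-1],None,fx=3.7,fy=3.7,interpolation=cv2.INTER_CUBIC))
E
```

```text
t: 32.27
eef_pos: [0.6147, 0.0143, 0.2315]
orientation: [[-0.104, 0.995, 0.002], [0.995, 0.104, -0.0], [-0.001, 0.002, -1.0]]
ft_force: [0.5, -0.5, 0.4]
grip_width: 0.973
t: 32.68
eef_pos: [0.6109, 0.0142, 0.345]
orientation: [[-0.104, 0.994, -0.028], [0.995, 0.104, -0.001], [0.002, -0.028, -1.0]]
ft_force: [1.3, -0.3, -0.1]
grip_width: 1.0
t: 33.1
eef_pos: [0.4601, -0.0017, 0.4352]
orientation: [[-0.105, 0.994, 0.003], [0.994, 0.105, 0.001], [0.001, 0.004, -1.0]]
ft_force: [0.2, 0.1, 1.0]
grip_width: 1.004
t: 33.52
eef_pos: [0.3364, 0.1505, 0.4375]
orientation: [[-0.087, 0.996, 0.011], [0.996, 0.087, 0.001], [-0.0, 0.011, -1.0]]
ft_force: [1.7, 0.2, -0.3]
grip_width: 0.998
t: 33.93
eef_pos: [0.3256, 0.2053, 0.4375]
orientation: [[-0.098, 0.995, 0.01], [0.995, 0.098, 0.002], [0.001, 0.01, -1.0]]
ft_force: [-0.7, -1.8, -0.5]
grip_width: 0.999
red [359, 137, 16, 16, 183] [366.3 144.4] [ 0.6293 -0.0985  0.07  ]
blue [264, 146, 15, 15, 154] [270.9 153.4] [0.6039 0.1311 0.07  ]
yellow [311, 137, 17, 16, 146] [319.2 144.6] [0.6179 0.0151 0.101 ]
yellow [340, 247, 22, 22, 359] [350.6 257.8] [ 0.357  -0.0587  0.101 ]
green [435, 236, 16, 15, 157] [442.6 243. ] [ 0.3947 -0.2784  0.06  ]
```

View pics/side20.png

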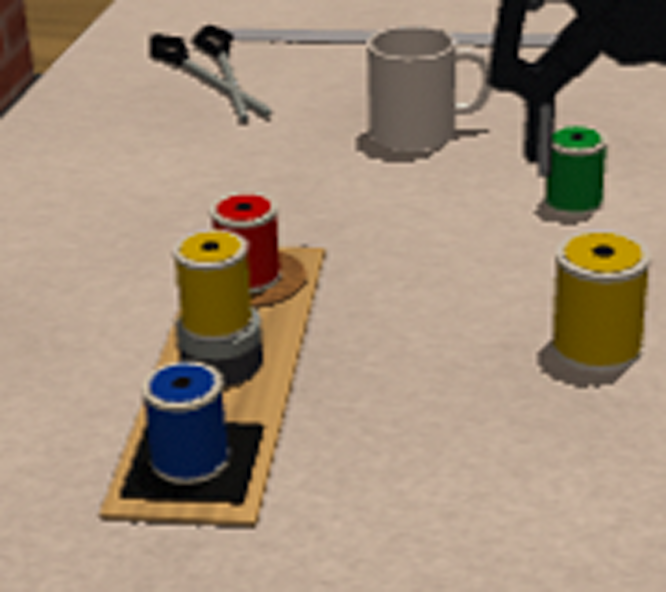

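View pics/top20.png

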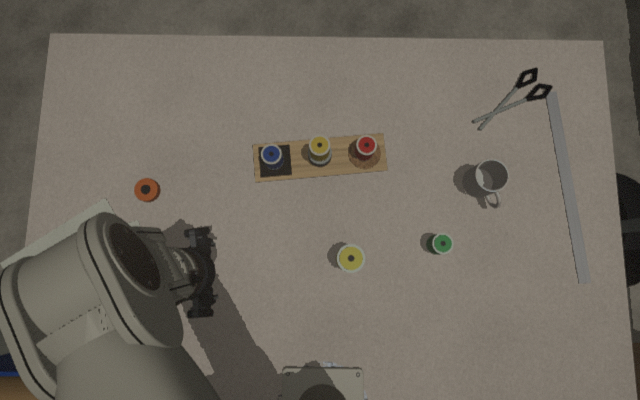

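The final view shows blue on the black mat, yellow on the tin in the middle and red on the cork. Green, mug and tape are where they were, and the gripper is clear of everything. Handing in.

```bash
python3 -c "
from workcell import ctrl
print(ctrl.finish_job())"
```

```text
the job is handed in; nothing more can be done
None
```

The job is set out as asked and handed in at about 34 s of robot time. I placed red on the cork mat, then blue on the black mat, then the tin on the bare wood between the mats. The 50 mm yellow spool went on the lid last. The larger yellow spool was left alone, and the green spool, mug and tape were not touched.

**What the last checks showed:**
- **State:** all spools stand upright, and the gripper was well clear of everything before hand-in.
- **Offsets from the centres, all away from the robot:** tin about 1–2 mm, blue about 2 mm, yellow about 2–3 mm from the lid's middle, and red between 1.5 and 4 mm.
- **Re-centring:** I re-centred red and yellow once each.
- **Disagreement:** after red was re-centred, the arm reading and wrist camera put it within about 1.5 mm, but the top camera (about 4 mm) and side camera (about 3 mm) still showed it further off. For yellow, the arm reading showed a larger correction (about 4 mm) than the top camera saw (about 1 mm).

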